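# Scouring balls through the funnel into the flask

### The job

Lift the steel beaker of scouring balls out of the caddy, stand it on the free part of the aluminium tray and let go, then take it again round its lower half, well below the rim, so that it can be tipped with the fingers clear of its mouth. Pour all five balls through the orange funnel into the glass flask, then stand the empty beaker upright on the tray again and let go. Leave the funnel sitting on the flask, keep the flask in its place, and do not disturb anything else.

Things in the scene. Friction and masses are not known exactly. Their poses are not given: they have to be found in the camera images.
- beaker: brushed-steel beaker holding the five scouring balls: straight cylinder without handle, 58 mm outside diameter, 52 mm inside, 75 mm tall, about 0.14 kg plus 0.055 kg of balls. Origin at the centre of its underside, z to its mouth. At the start it stands in one of the three pockets of the caddy with its top 33 mm showing above the caddy's walls.
- beaker_rim (a point): centre of the beaker's mouth, 75 mm above its origin.
- caddy: blue plastic washing-up caddy fixed to the counter, 74 mm (its x) by 214 mm (its y), walls 4 mm thick and 46 mm high, open on top, floor 4 mm thick. Three square pockets of 66 mm at y = -70, 0 and +70 mm in its frame, origin under its centre; jar, tin and beaker each stand in one, which is which varies.
- tray: round aluminium tray fixed to the counter, 248 mm across with a lip 10 mm high, its floor 4 mm above the counter (flat floor out to a radius of 115 mm). Origin under its centre. The steel mug stands on one side of it.
- flask: narrow straight clear-glass flask standing loose on the counter: tube 66 mm outside diameter, 58 mm inside, rim 118 mm above the counter, on a glass foot 92 mm across and 8 mm thick; inner floor 12 mm up; about 0.9 kg. Origin under its centre, z up.
- funnel: wide orange plastic funnel sitting loose on the flask's rim on four ribs, its spout down the flask: mouth 140 mm across, cone 64 mm deep at about 55 degrees, spout bore 45 mm. Origin at the centre of the spout's lower end, 83 mm above the counter as it sits. About 0.12 kg.
- funnel_mouth (a point): centre of the funnel's mouth, in the plane of its rim, 101 mm above the funnel's origin (184 mm above the counter).
- jar: amber glass jar with a green cap, 54 mm diameter, 92 mm tall, standing in a caddy pocket; a bystander. Origin under its centre.
- tin: steel tin with a paper band, 52 mm diameter, 98 mm tall, standing in a caddy pocket; a bystander. Origin under its centre.
- mug: steel mug, 64 mm diameter, 70 mm tall, with a handle that stands out a further 37 mm on its own +y side, standing on the tray 62 to 74 mm from the tray's centre; a bystander. Origin under its centre.
- bowl: yellow melamine bowl, 136 mm across and 55 mm tall, beyond the task's things; a bystander. Origin under its centre.
- spatula: wooden spatula, 260 mm long along its x and under 25 mm thick, lying flat beyond the task's things; a bystander.
- ball0_center (a point): centre of a smooth glazed white ceramic scouring ball, 18 mm diameter, 11 g, one of five in the beaker.
- ball1_center (a point): centre of a smooth glazed white ceramic scouring ball, 18 mm diameter, 11 g.
- ball2_center (a point): centre of a smooth glazed white ceramic scouring ball, 18 mm diameter, 11 g.
- ball3_center (a point): centre of a smooth glazed white ceramic scouring ball, 18 mm diameter, 11 g.
- ball4_center (a point): centre of a smooth glazed white ceramic scouring ball, 18 mm diameter, 11 g.
Not all that is in view belongs to the job. Leave any blue look-alike of the beaker alone. What is shaped like the flask but green is not meant.

How it is judged:
On the way, in this order (a step that is already met when the one before it is completed fails the run):
1. the beaker stands upright on the tray, let go (horizontal distance between beaker and tray below 0.085 m and z of beaker in the frame of tray between -0.002 and 0.012 m and angle between beaker's own z axis and vertical below 0.1 rad and linear speed of beaker below 0.03 m/s and contact force between the fingers and beaker below 0.1 N), for 0.2 s.
2. the beaker, held round its lower half (the point between the finger pads less than 48 mm above its underside), is tipped beyond 70 degrees with its mouth over the funnel (angle between beaker's own z axis and vertical above 1.22 rad and z of the grasp point in the frame of beaker below 0.048 m and contact force between the fingers and beaker above 0.5 N and horizontal distance between beaker_rim and funnel_mouth below 0.07 m and z of beaker_rim in the frame of funnel_mouth above -0.01 m), for 0.1 s.
At the end, for the whole second after the job is handed in: All five balls inside the flask (within 30 mm of its axis, below 80 mm); beaker upright within 0.1 rad, at rest on the tray floor, within 85 mm of the tray's centre, let go; flask upright and funnel seated on it, both within 0.15 rad, funnel centred within 12 mm (all of step 1 and horizontal distance between each of ball0_center, ball1_center, ball2_center, ball3_center, ball4_center and flask below 0.03 m and z of ball0_center in the frame of flask between 0.008 and 0.08 m and z of ball1_center in the frame of flask between 0.008 and 0.08 m and z of ball2_center in the frame of flask between 0.008 and 0.08 m and z of ball3_center in the frame of flask between 0.008 and 0.08 m and z of ball4_center in the frame of flask between 0.008 and 0.08 m and angle between each of flask, funnel's own z axis and vertical below 0.15 rad and horizontal distance between funnel and flask below 0.012 m and z of funnel in the frame of flask between 0.07 and 0.095 m); the robot touches nothing.
It fails at once if the jar or the tin in the caddy is shifted by more than 30 mm or tipped over (distance of any of jar, tin from where it was at the start of the episode above 0.03 m or angle between any of jar, tin's own z axis and vertical above 0.6 rad).
It fails at once if the mug on the tray is shifted by more than 30 mm or tipped over (distance of mug from where it was at the start of the episode above 0.03 m or angle between mug's own z axis and vertical above 0.6 rad).
It fails at once if the bowl or the spatula is shifted by more than 30 mm or tipped over (distance of any of bowl, spatula from where it was at the start of the episode above 0.03 m or angle between bowl's own z axis and vertical above 0.6 rad).
It fails at once if the flask is shifted by more than 30 mm or knocked over (distance of flask from where it was at the start of the episode above 0.03 m or angle between flask's own z axis and vertical above 0.6 rad).
It fails at once if the funnel is shifted by more than 30 mm or comes off the flask (distance of funnel from where it was at the start of the episode above 0.03 m or angle between funnel's own z axis and vertical above 0.6 rad).
It also fails if it takes over 72 s, if anything falls off the work surface, if the arm or the gripper's body presses on something with over 40 N, if the wrist force passes 120 N, or if a joint passes its speed limit or range.

### The arm

A 6-joint arm with a two-finger parallel gripper is mounted at the origin on the work surface. World frame = base frame: x ahead of the robot, y to its left, z up, the work surface at z = 0. Lengths are in m, angles in rad, forces in N, time in s.
With the tool pointing down it reaches from about 0.35 to 0.775 m from the base axis. Payload 7.3 kg.
Tool frame: the origin (TCP) lies midway between the tips of the shut fingers; the grasp point (between the pads) lies 19 mm behind it (tcp_to_grasp is the distance from the TCP to the grasp point, in m); z points along the fingers, y is the line along which they close (so a half turn about z gives the same grasp; the last joint's range is limited). The gripper opens to 92 mm and grips with 3 to 60 N. Pads are 19 mm wide; open, the fingers measure 130 mm over their backs; the gripper's body (75 mm by 190 mm) begins 47 mm behind the grasp point.
Start: joints at [1.141, 0.342, 1.524, -0, 1.275, -0.146], TCP at [0.147, 0.504, 0.227] pointing down, gripper open.
Joint ranges: [-2.53, 2.53], [-0.77, 2.02], [0.04, 2.7], [-1, 4.14], [0.28, 2.66], [-3.11, 3.11]. Speed limits (rad/s): [2.57, 2.57, 3.14, 3.14, 3.14, 3.14].

### API

Orientations are given as [roll, pitch, yaw] about the fixed x, y, z axes, in that order (R = Rz(yaw) Ry(pitch) Rx(roll)).
In Python, from cell import observe, read_camera, calibration, hand_in, tcp_to_grasp gives the robot as it stands.
- The arm moves only by the tool send_rows, never from a script. Its argument "targets" is a list of rows, each a list of 5 numbers: the opening, from 0 (shut) to 1 (fully open), then the shift along the world's x, y, z in m, then the turn about the world's z in rad. A call has 1 to 5 rows; each row shifts and turns the commanded pose from where the row before left it; what a row does not reach is not made up. A row lasts 1/10 s, in which the tool goes at most 50 mm and 8.59 degrees, less where a joint would pass 70% of its speed; a pose out of reach is approached as far as the arm can. A call is refused whole if a number of a shift passes 0.05 or a number of a turn 0.15, either way. A call with a gripper value outside its range is refused whole. The fingers move at their own pace and stop on an object; "grip_force" is the grip in N (left out, the last holds). Time passes only in rows, so rows that do not move let the fingers close. It gives the time, the measured TCP pose, the force, the opening and the grip force at its end, in the units of the state.
- observe(): the state, without advancing time (a new reading comes with each control period).
- read_camera(name): name is "side" or "top"; returns (picture, depth): 384x512x3 uint8, red, green, blue; 384x512 float32, m along the optical axis (not along the pixel's ray), 0 where there is no reading.
- calibration(name): a dict with "intrinsics" (3x3 intrinsics, pixels), "k1" (the pictures are not rectified: a ray, as slopes to the right and down, at radius r is drawn at 1 + k1 r^2 times it, then the intrinsics apply), "world_to_cam" (4x4, takes a point from world to camera coordinates). Camera axes: x right, y up, looking along -z (the intrinsics and any distortion apply to the point x, -y, -z); pixel columns grow to the right and rows downward; lengths in m; the calibration is good to about 2 mm. A picture is of the moment at which its call begins. calibration takes no time and is no camera call.
- hand_in(): hands the job in; it is judged then, once.
The state is a dict: "time": time; "qpos": joint angles; "qvel": joint speeds; "joint_efforts": joint torques, N m; "tool_pos": TCP position; "tool_rot": TCP orientation; "contact_force": force on the tool from outside, world axes, zero at the start; "torque": the same for the moment, N m; "opening": finger opening in m; "grip_force": force on a finger pad.
Only numpy, scipy, OpenCV 4.12 (cv2) and the standard library are available. Lean on these libraries where they do the work, as an engineer would, in place of code of your own. Each camera call takes 0.05 s, during which the arm holds its last target. There are 200 camera calls.

## Working session

There is one attempt and no reset: what is moved stays moved. The work goes in short steps, Python scripts to look and compute and a tool call to move; the robot and the scene stay as the last step left them, time stands still between calls to the robot, and variables do not carry over. Pictures are saved under pics/ and viewed, at most 10 in all, crops included, and the job is handed in when it is done.

Besides the shell and the picture viewer there is one more tool, called after "Request:" by a JSON object that holds its "name" and its "arguments". send_rows: Moves the arm, as the interface text tells. Its arguments: {"type":"object","properties":{"targets":{"type":"array","items":{"type":"array","items":{"type":"number"}}},"grip_force":{"type":"number"}},"required":["targets"]}

View pics/side0.png

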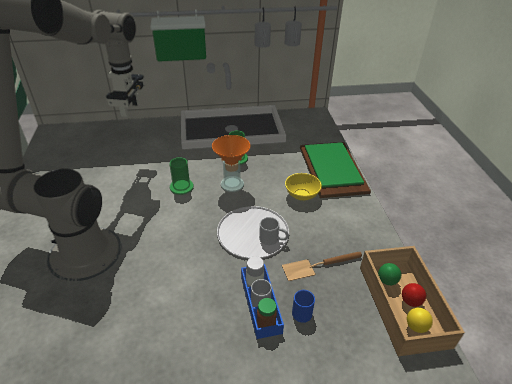

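View pics/top0.png

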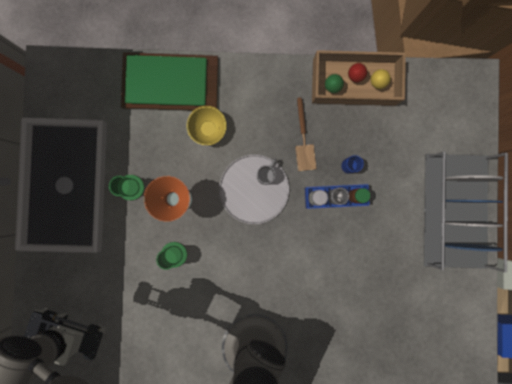

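Run:
```python
from h import *
t=np.load("pics/top0.npz"); s=np.load("pics/side0.npz"); p=t['p'];
a=cv2.resize(p[170:225,290:385,::-1],None,fx=8,fy=8,interpolation=cv2.INTER_CUBIC)
b=cv2.resize(s['p'][240:350,215:325,::-1],None,fx=4,fy=4,interpolation=cv2.INTER_CUBIC)
b=cv2.copyMakeBorder(b,0,0,0,760-440,0)
c=np.vstack([a,b[:,:760]]);c=cv2.resize(c,None,fx=.68,fy=.68);cv2.imwrite("pics/crop.png",c);print(c.shape)
hsv=cv2.cvtColor(p,cv2.COLOR_RGB2HSV); C=cloud("top",t['d'])
def blobs(name,lo,hi,z):
    m=cv2.inRange(hsv,lo,hi)
    n,l,st,ce=cv2.connectedComponentsWithStats(m)
    for i in range(1,n):
        if st[i,4]>60:
            mm=(l==i)&(t['d']>0); q=C[mm]; x,y,w,h=st[i,:4]
            print(name,ce[i].round(1),st[i,:5],"plane",onplane("top",x+w/2-.5,y+h/2-.5,z).round(4),"zmed/max",np.median(q[:,2]).round(3),np.percentile(q[:,2],98).round(3))
blobs("orange",(5,150,80),(14,255,255),.184)
blobs("yellow",(22,120,80),(32,255,255),.055)
blobs("blue",(105,150,50),(125,255,255),.046)
blobs("green",(50,100,30),(85,255,255),.092)
blobs("light",(0,0,165),(180,40,255),.004)
```

```text
(598, 517, 3)
orange [165.7 198. ] [ 145  177   44   43 1316] plane [0.5133 0.2852 0.184 ] zmed/max 0.16 0.182
yellow [380.2  78.7] [371  70  20  19 281] plane [ 0.9456 -0.4082  0.055 ] zmed/max 0.068 0.08
yellow [207.7 125. ] [ 187  105   40   40 1113] plane [0.7712 0.1874 0.055 ] zmed/max 0.02 0.056
blue [356.4 164.7] [352 159  10  12  62] plane [ 0.6486 -0.3342  0.046 ] zmed/max 0.007 0.069
blue [505.1 339.6] [498 323  14  35 431] plane [ 0.0677 -0.8408  0.046 ] zmed/max -0.431 -0.422
green [165.2  80. ] [ 125   55   81   50 3771] plane [0.91   0.3255 0.092 ] zmed/max 0.03 0.035
green [333.4  82.8] [325  75  17  17 202] plane [ 0.9148 -0.2368  0.092 ] zmed/max 0.071 0.08
green [127.2 186.7] [109 176  35  24 610] plane [0.5453 0.4418 0.092 ] zmed/max 0.043 0.12
green [362.5 195.2] [356 189  14  14 156] plane [ 0.5405 -0.3429  0.092 ] zmed/max 0.095 0.099
green [174.2 253.9] [162 243  25  24 431] plane [0.3288 0.2757 0.092 ] zmed/max 0.016 0.118
```

View pics/crop.png

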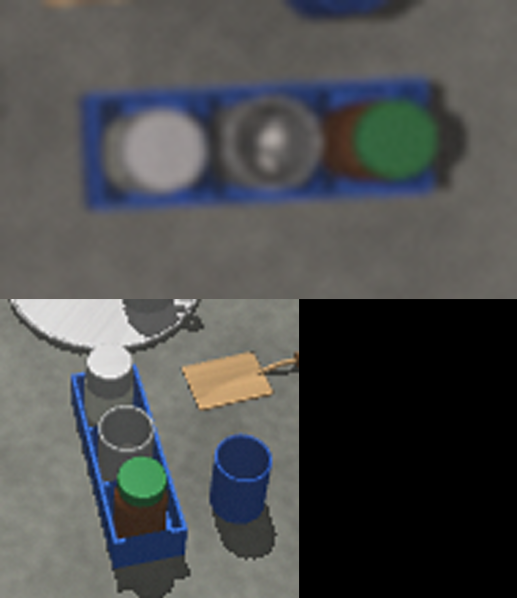

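The crop shows the tin (white top, crop 155,150), the open steel beaker with balls in the middle pocket (270,140), and the jar (green cap, 395,140). The blue look-alike stands apart at top pixel (353,164). In the top view, the things that could be taken for the beaker are the blue cup (353,164), the mug (270,175), the tin (319,198) and the jar (362,196). My choice is (340,196), the open steel one in the caddy.

Run:
```python
from h import *
t=np.load("pics/top0.npz"); p=t['p']; C=cloud("top",t['d']); X,Y,Z=C[...,0],C[...,1],C[...,2]
def fitc(q):
    A=np.c_[2*q[:,:2],np.ones(len(q))]; b=(q[:,:2]**2).sum(1); s=np.linalg.lstsq(A,b,rcond=None)[0]
    return s[:2].round(4),np.sqrt(s[2]+s[0]**2+s[1]**2).round(4),len(q)
cad=(X>.44)&(X<.64)&(Y<-.1)&(Y>-.4)
for a,b,n in((.068,.085,"beaker rim"),(.088,.11,"tops")):
    m=(cad&(Z>a)&(Z<b)).astype(np.uint8); k,l,st,ce=cv2.connectedComponentsWithStats(m)
    for i in range(1,k):
        if st[i,4]>8: q=C[l==i]; print(n,ce[i].round(1),st[i,4],q.mean(0).round(4),cv2.minEnclosingCircle(q[:,:2].astype(np.float32)))
hsv=cv2.cvtColor(p,cv2.COLOR_RGB2HSV)
m=cv2.inRange(hsv,(105,120,30),(125,255,255)); m[:, :295]=0; m[:180]=0; m[215:]=0; m[:,380:]=0
v,u=np.nonzero(m); w=np.array([onplane("top",a,b,.046)[:2] for a,b in zip(u,v)],np.float32); print("caddy",cv2.minAreaRect(w))
tr=p[185:200,230:260].reshape(-1,3).mean(0); ct=p[240:250,230:260].reshape(-1,3).mean(0); print(tr,ct)
g=p.mean(2); m=(g>(tr.mean()+ct.mean())/2).astype(np.uint8); m[:145]=0;m[232:]=0;m[:,:212]=0;m[:,298:]=0
cs=max(cv2.findContours(m,0,2)[0],key=cv2.contourArea); hull=cv2.convexHull(cs)
e=cv2.fitEllipse(hull); print("tray ell",e,onplane("top",*e[0],.01).round(4))
w=np.array([onplane("top",*c[0].astype(float),.01) for c in hull]);print(fitc(w))
m=(np.hypot(X-.53,Y-.02)<.13)&(Z>.05)&(Z<.085); q=C[m];print("mug",q.mean(0).round(3),fitc(q[q[:,2]>.06]),q[:,:2].min(0),q[:,:2].max(0))
m=(np.hypot(X-.513,Y-.285)<.09)&(Z>.178)&(Z<.192);print("funnel rim",fitc(C[m]),cv2.minEnclosingCircle(C[m][:,:2].astype(np.float32)))
m=(np.hypot(X-.513,Y-.285)<.02)&(Z>0);print("in funnel z",np.percentile(Z[m],[5,50,95]).round(3))
```

```text
beaker rim [354.  169.5] 23 [ 0.628 -0.318  0.075] ((0.6378850340843201, -0.3184700012207031), 0.025761019438505173)
beaker rim [339.8 196. ] 66 [ 0.5371 -0.2712  0.0768] ((0.5375009775161743, -0.27090731263160706), 0.029362784698605537)
beaker rim [355.6 196.5] 29 [ 0.537  -0.3255  0.0726] ((0.5408734679222107, -0.33998948335647583), 0.02558818645775318)
beaker rim [312.1 198.3] 16 [ 0.5268 -0.1786  0.0758] ((0.5281360149383545, -0.1849968284368515), 0.02054894156754017)
tops [362.3 195.2] 170 [ 0.5412 -0.3412  0.0955] ((0.5414850115776062, -0.3418808877468109), 0.024418555200099945)
tops [319.5 197.3] 186 [ 0.5303 -0.1989  0.1005] ((0.5302719473838806, -0.19995974004268646), 0.025461025536060333)
caddy ((0.5379375219345093, -0.26905232667922974), (0.0703488439321518, 0.21778179705142975), 4.388350009918213)
[161.52666667 155.81777778 156.17111111] [106.15       103.26333333  98.21333333]
tray ell ((254.57388305664062, 188.8052520751953), (65.9781494140625, 66.63518524169922), 160.88905334472656) [0.5563 0.0157 0.01  ]
(array([0.5566, 0.0157]), np.float64(0.1178), 33)
mug [ 0.611 -0.025  0.069] (array([ 0.6062, -0.0224]), np.float64(0.0313), 71) [ 0.57385903 -0.05197942] [0.64366714 0.00938364]
funnel rim (array([0.512 , 0.2846]), np.float64(0.0665), 292) ((0.5122650265693665, 0.2857891321182251), 0.07063201069831848)
in funnel z [0.009 0.012 0.015]
```

The measurements agree with the sizes given. Beaker at (0.5375, -0.271) with its rim at z ≈ 0.077, tray (0.556, 0.016), mug (0.606, -0.022), funnel (0.512, 0.285), caddy turned by +4.4°. I'll travel to above the beaker.

Request:
{"name": "send_rows", "arguments": {"targets": [[1,0.03,-0.04,0,-0.067],[1,0.03,-0.04,0,-0.067],[1,0.03,-0.04,0,-0.067],[1,0.03,-0.04,0,-0.067],[1,0.03,-0.04,0,-0.067]]}}

```text
time: 0.6
tool_pos: [0.2976, 0.3023, 0.2266]
tool_rot: [-3.142, -0.0, 2.521]
contact_force: [0.9, -0.4, 0.0]
opening: 0.092
grip_force: 0.0
```

Request:
{"name": "send_rows", "arguments": {"targets": [[1,0.03,-0.04,0,-0.067],[1,0.03,-0.04,0,-0.067],[1,0.03,-0.04,0,-0.067],[1,0.015,-0.045,0,-0.067],[1,0.015,-0.045,0,-0.067]]}}

```text
time: 1.1
tool_pos: [0.4174, 0.0921, 0.2265]
tool_rot: [-3.141, -0.0, 2.185]
contact_force: [0.3, -0.1, 0.7]
opening: 0.0917
grip_force: 0.0
```

Request:
{"name": "send_rows", "arguments": {"targets": [[1,0.015,-0.045,0,-0.067],[1,0.015,-0.045,0,-0.067],[1,0.015,-0.045,0,-0.067],[1,0.015,-0.045,0,-0.067],[1,0.015,-0.045,0,-0.067]]}}

```text
time: 1.6
tool_pos: [0.4921, -0.1329, 0.2265]
tool_rot: [-3.141, -0.0, 1.85]
contact_force: [0.8, 0.4, -0.1]
opening: 0.092
grip_force: 0.0
```

Request:
{"name": "send_rows", "arguments": {"targets": [[1,0.015,-0.046,0,-0.067],[1,0.015,-0.046,0,-0.067],[1,0.0155,-0.046,0,-0.067],[1,0,0,-0.048,0],[1,0,0,-0.048,0]]}}

```text
time: 2.1
tool_pos: [0.5382, -0.2712, 0.1299]
tool_rot: [3.139, 0.002, 1.649]
contact_force: [0.2, 0.3, -0.4]
opening: 0.0916
grip_force: 0.0
```

Request:
{"name": "send_rows", "arguments": {"targets": [[1,0,0,-0.048,0],[1,0,0,-0.028,0],[0,0,0,0,0],[0,0,0,0,0],[0,0,0,0,0]], "grip_force": 20}}

```text
time: 2.6
tool_pos: [0.5387, -0.2698, 0.0569]
tool_rot: [3.139, 0.002, 1.652]
contact_force: [-0.5, 0.1, 0.7]
opening: 0.0724
grip_force: 0.0
```

Request:
{"name": "send_rows", "arguments": {"targets": [[0,0,0,0,0],[0,0,0,0,0]]}}

```text
time: 2.8
tool_pos: [0.5382, -0.2694, 0.0564]
tool_rot: [3.139, 0.002, 1.652]
contact_force: [0.6, -0.5, 6.3]
opening: 0.0571
grip_force: 20.0
```

Request:
{"name": "send_rows", "arguments": {"targets": [[0,0,0,0.02,0],[0,0,0,0.04,0],[0,0,0,0.045,0],[0,0,0,0.03,0],[0,0,0.02,0,0]]}}

```text
time: 3.3
tool_pos: [0.5396, -0.2518, 0.1954]
tool_rot: [3.133, 0.007, 1.65]
contact_force: [0.5, -0.7, -1.4]
opening: 0.0569
grip_force: 20.0
```

Request:
{"name": "send_rows", "arguments": {"targets": [[0,-0.003,0.045,0,0],[0,-0.003,0.045,0,0],[0,-0.003,0.045,0,0],[0,-0.003,0.045,0,0],[0,-0.003,0.045,0,0]]}}

```text
time: 3.8
tool_pos: [0.5211, -0.0214, 0.189]
tool_rot: [-3.14, -0.001, 1.652]
contact_force: [1.1, -0.1, -1.1]
opening: 0.0571
grip_force: 20.0
```

Request:
{"name": "send_rows", "arguments": {"targets": [[0,-0.003,0.04,0,0],[0,-0.003,0.03,0,0],[0,0,0,-0.045,0],[0,0,0,-0.045,0],[0,0,0,-0.025,0]]}}

```text
time: 4.3
tool_pos: [0.5134, 0.0473, 0.0712]
tool_rot: [-3.136, -0.001, 1.653]
contact_force: [-0.5, -0.8, -1.5]
opening: 0.0573
grip_force: 20.0
```

Request:
{"name": "send_rows", "arguments": {"targets": [[0,0,0,-0.01,0],[0,0,0,-0.005,0],[0,0,0,0,0]]}}

```text
time: 4.6
tool_pos: [0.5167, 0.0462, 0.0601]
tool_rot: [3.141, 0.0, 1.652]
contact_force: [0.2, -0.2, -0.6]
opening: 0.0573
grip_force: 20.0
```

Run:
```python
from h import *
s,d=read_camera("side"); cv2.imwrite("pics/s1.png",cv2.resize(s[180:260,200:310,::-1],None,fx=6,fy=6,interpolation=cv2.INTER_CUBIC))
o=observe(); print(o['tool_pos'],o['contact_force'],o['tool_rot'],o['opening'])
```

```text
[0.51712157 0.04604699 0.06067476] [-0.06849148  0.16970134 -0.96355196] [3.13984690e+00 1.84581184e-04 1.65170093e+00] 0.05732232327875689
```

View pics/s1.png

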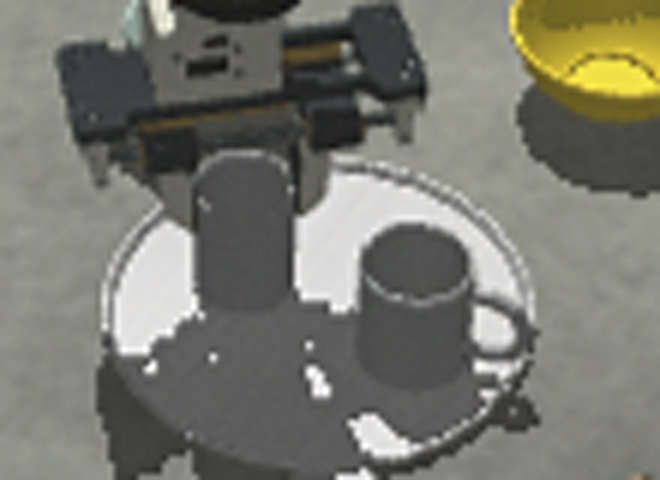

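The beaker hangs upright just above the tray, at crop (245,235), with the mug clear at (415,310). I'll lower it the last 4 mm and let go.

Request:
{"name": "send_rows", "arguments": {"targets": [[0,0,0,-0.003,0],[0,0,0,-0.001,0],[0,0,0,0,0]]}}

```text
time: 4.95
tool_pos: [0.517, 0.046, 0.0565]
tool_rot: [3.14, 0.0, 1.652]
contact_force: [0.1, -0.4, 1.7]
opening: 0.0571
grip_force: 20.0
```

Request:
{"name": "send_rows", "arguments": {"targets": [[1,0,0,0,0],[1,0,0,0,0],[1,0,0,0,0],[1,0,0,0,0],[1,0,0,0,0]]}}

```text
time: 5.45
tool_pos: [0.5165, 0.046, 0.0557]
tool_rot: [3.142, 0.0, 1.652]
contact_force: [0.6, -0.4, 0.3]
opening: 0.09
grip_force: 0.0
```

```bash
cat >> h.py <<'E'
def bk(ctr,zlo=.02,zhi=.1,r=.06):
    out=[]
    for n in("top","side"):
        p,d=read_camera(n); C=cloud(n,d); m=(np.hypot(C[...,0]-ctr[0],C[...,1]-ctr[1])<r)&(C[...,2]>zlo)&(C[...,2]<zhi)&(d>0)
        out.append((p,d,C,m))
    return out
E
python3 - <<'E'
from h import *
o=observe(); print(o['tool_pos'],o['contact_force'],o['opening'],o['grip_force'])
for p,d,C,m in bk((.517,.046),.06,.085,.04):
    q=C[m]; print(len(q),cv2.minEnclosingCircle(q[:,:2].astype(np.float32)),np.percentile(q[:,2],[5,50,95]).round(4))
E
```

```text
[0.51648917 0.04601694 0.0557309 ] [ 0.63088936 -0.40965394  0.28984831] 0.09002315037076553 0.0Traceback (most recent call last):
  File "<stdin>", line 4, in <module>
    return _quantile_unchecked(
        a, q, axis, out, overwrite_input, method, keepdims, weights)
    return _ureduce(a,
                    func=_quantile_ureduce_func,
    ...<5 lines>...
                    overwrite_input=overwrite_input,
                    method=method)
    r = func(a, **kwargs)
    result = _quantile(arr,
                       quantiles=q,
    ...<2 lines>...
                       out=out,
                       weights=wgt)
    slices_having_nans = np.isnan(arr[-1, ...])
                                  ~~~^^^^^^^^^
IndexError: index -1 is out of bounds for axis 0 with size 0
```

Request:
{"name": "send_rows", "arguments": {"targets": [[1,0,0,-0.005,0.149],[1,0,0,-0.005,0.149],[1,0,0,-0.005,0.149],[1,0,0,-0.005,0.149],[1,0,0,-0.005,0.149]], "grip_force": 12}}

```text
time: 6.05
tool_pos: [0.5165, 0.046, 0.0305]
tool_rot: [3.142, 0.0, 2.403]
contact_force: [-1.0, -0.1, 0.6]
opening: 0.0916
grip_force: 0.0
```

Request:
{"name": "send_rows", "arguments": {"targets": [[1,0,0,-0.002,0.149],[1,0,0,0,0.149],[1,0,0,0,0.149],[1,0,0,0,0.149],[1,0,0,0,0.149]]}}

```text
time: 6.55
tool_pos: [0.5165, 0.046, 0.0287]
tool_rot: [3.141, 0.0, -3.135]
contact_force: [-0.4, -0.2, 0.4]
opening: 0.092
grip_force: 0.0
```

Request:
{"name": "send_rows", "arguments": {"targets": [[0,0,0,0,0],[0,0,0,0,0],[0,0,0,0,0],[0,0,0,0,0],[0,0,0,0,0]]}}

```text
time: 7.05
tool_pos: [0.5165, 0.046, 0.0287]
tool_rot: [-3.142, 0.0, 3.141]
contact_force: [0.1, -0.3, -0.2]
opening: 0.0584
grip_force: 12.0
```

Request:
{"name": "send_rows", "arguments": {"targets": [[0,0,0,0.025,0],[0,-0.015,-0.01,0.02,0],[0,-0.04,-0.02,0,0],[0,-0.04,0,0,0],[0,-0.0285,0,0,0]]}}

```text
time: 7.55
tool_pos: [0.39, 0.016, 0.0735]
tool_rot: [3.141, -0.002, 3.14]
contact_force: [0.0, -0.6, -1.6]
opening: 0.0586
grip_force: 12.0
```

Request:
{"name": "send_rows", "arguments": {"targets": [[0,0,0,-0.03,0],[0,0,0,-0.016,0],[0,0,0,0,0]]}}

```text
time: 7.85
tool_pos: [0.3915, 0.0162, 0.0265]
tool_rot: [3.141, -0.004, 3.141]
contact_force: [-0.1, 0.6, -1.1]
opening: 0.0587
grip_force: 12.0
```

Run:
```python
from h import *
s,d=read_camera("side"); cv2.imwrite("pics/s2.png",cv2.resize(s[180:260,180:290,::-1],None,fx=6,fy=6,interpolation=cv2.INTER_CUBIC))
o=observe(); print(o['tool_pos'],o['contact_force'],o['tool_rot'],o['opening'],o['qpos'])
```

```text
[0.39231399 0.01612159 0.02730194] [ 0.52065152  0.78386569 -1.265071  ] [ 3.14111233e+00 -2.27477502e-03  3.14118275e+00] 0.05851274156067429 [-1.54859441e-01  4.24453052e-01  2.11287515e+00  2.18687153e-04
  6.06586053e-01 -1.72542513e+00]
```

View pics/s2.png

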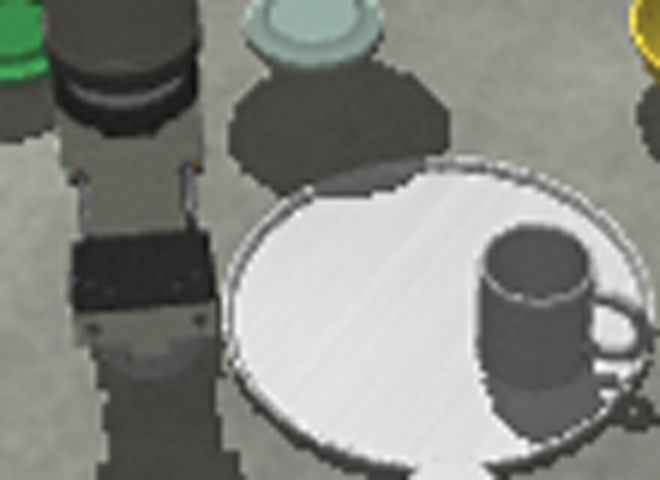

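Request:
{"name": "send_rows", "arguments": {"targets": [[0,0.01,0,0,0],[0,0.005,0,0.003,0],[0,0.0053,0,0.0028,0],[0,0.006,0,0.002,0],[0,0.0056,0,0.0014,0]]}}

```text
time: 8.4
tool_pos: [0.4251, 0.0163, 0.0373]
tool_rot: [3.141, -0.0, -3.141]
contact_force: [-3.2, 1.6, -1.3]
opening: 0.0592
grip_force: 12.0
```

Run:
```python
from h import *
s,d=read_camera("side"); cv2.imwrite("pics/s3.png",cv2.resize(s[190:250,185:275,::-1],None,fx=6,fy=6,interpolation=cv2.INTER_CUBIC))
o=observe(); print(o['tool_pos'],o['contact_force'],o['torque'],o['tool_rot'],o['opening'])
t=np.load("pics/top0.npz"); C=cloud("top",t['d']); R=np.hypot(C[...,0]-.5563,C[...,1]-.0157)
for a in np.arange(.1,.136,.003): m=(R>a)&(R<a+.003)&(C[...,0]<.52); print(round(a,3),np.percentile(C[m][:,2],[10,50,90]).round(4))
```

```text
[0.42653716 0.0161037  0.03757838] [-2.80271667  1.61785572  0.96156435] [ 0.48254007  0.68765288 -0.06462857] [ 3.14149986e+00  1.84953740e-03 -3.14145723e+00] 0.05826890097227417
0.1 [0.0005 0.0036 0.0069]
0.103 [0.0002 0.0033 0.0073]
0.106 [0.0008 0.0039 0.0069]
0.109 [0.0012 0.0036 0.0078]
0.112 [0.001  0.0039 0.0075]
0.115 [0.0009 0.0049 0.0077]
0.118 [0.0034 0.0067 0.01  ]
0.121 [-0.0004  0.008   0.012 ]
0.124 [-0.0035 -0.0004  0.0054]
0.127 [-0.0026  0.0002  0.003 ]
0.13 [-0.0035  0.0005  0.0038]
0.133 [-0.0043 -0.0001  0.0031]
0.136 [-0.0028  0.0004  0.0034]
```

View pics/s3.png

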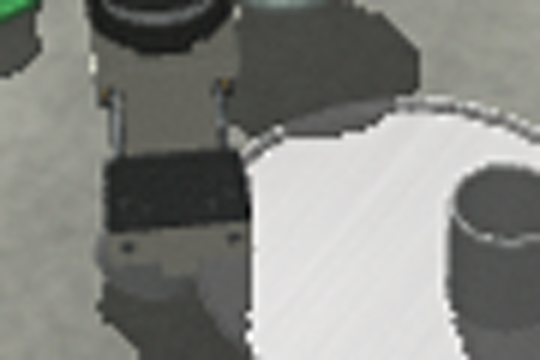

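The picture shows the finger covering the middle of the beaker. Grey slices of the beaker appear at crop (115,275) and (225,300), and there is a 3 N push in x, so it is turning against the lip. I'll continue the pivot.

Request:
{"name": "send_rows", "arguments": {"targets": [[0,0.006,0,0.0003,0],[0,0.006,0,0,0],[0,0.006,0,-0.0013,0],[0,0.0058,0,-0.0016,0],[0,0,0,0,0]]}}

```text
time: 8.95
tool_pos: [0.4502, 0.0158, 0.0343]
tool_rot: [-3.141, 0.002, -3.141]
contact_force: [-1.3, -0.3, 2.1]
opening: 0.0586
grip_force: 12.0
```

Run:
```python
from h import *
s,d=read_camera("side"); cv2.imwrite("pics/s4.png",cv2.resize(s[190:250,185:275,::-1],None,fx=6,fy=6,interpolation=cv2.INTER_CUBIC))
o=observe(); print(o['tool_pos'],o['contact_force'],o['torque'],o['tool_rot'],o['opening'])
```

```text
[0.44969166 0.01574774 0.03432939] [-0.67514472  0.29584322  0.16903039] [ 0.13745302  0.13048177 -0.02056869] [-3.14122229e+00  1.48979088e-03 -3.14117597e+00] 0.05857176349217473
```

View pics/s4.png

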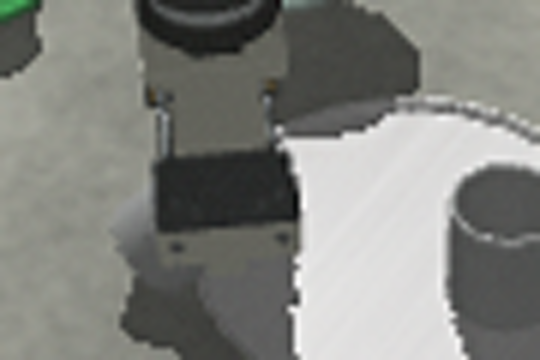

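Request:
{"name": "send_rows", "arguments": {"targets": [[0,0.0053,0,-0.0028,0],[0,0.0053,0,-0.003,0],[0,0.0035,0,-0.0025,0],[0,0.0025,0,-0.0027,0],[0,0,0,0,0]]}}

```text
time: 9.5
tool_pos: [0.4659, 0.0159, 0.0231]
tool_rot: [-3.141, 0.001, -3.141]
contact_force: [-0.2, 0.3, 2.6]
opening: 0.0579
grip_force: 11.9
```

Request:
{"name": "send_rows", "arguments": {"targets": [[0,0,0,0.04,0],[0,0,0,0.04,0],[0,0,0,0.02,0],[0,0,0,0,0]], "grip_force": 30}}

```text
time: 9.9
tool_pos: [0.4669, 0.0157, 0.1257]
tool_rot: [-3.141, 0.006, -3.141]
contact_force: [1.0, 0.4, -2.5]
opening: 0.0569
grip_force: 29.9
```

Run:
```python
from h import *
s,d=read_camera("side"); cv2.imwrite("pics/s5.png",cv2.resize(s[150:230,185:275,::-1],None,fx=6,fy=6,interpolation=cv2.INTER_CUBIC))
np.savez("pics/s5.npz",p=s,d=d)
o=observe(); print(o['tool_pos'],o['contact_force'],o['torque'],o['tool_rot'],o['opening'])
C=cloud("side",d); G=o['tool_pos']+[0,0,.0188]
# points of near side surface left of finger (bottom part) and right
m=(d>0)&(abs(C[...,0]-G[0])<.06)&(abs(C[...,1]-G[1])<.035)&(abs(C[...,2]-G[2])<.04)
q=(C[m]-G)*1000; v,u=np.nonzero(m)
for a in range(-60,60,8):
    k=(q[:,0]>=a)&(q[:,0]<a+8); 
    if k.sum(): print(a,k.sum(),np.percentile(q[k,2],[3,50,97]).round(1),np.percentile(q[k,1],[3,50]).round(1))
```

```text
[0.46568031 0.01583082 0.12387395] [-0.70948647  0.18241403 -1.4664708 ] [ 0.04910784 -0.01880849  0.00741259] [-3.14116340e+00  2.24023898e-03 -3.14134056e+00] 0.05746480665288675
-60 33 [ 0.8 15.5 21.8] [-28.7 -16. ]
-52 48 [-14.1  14.4  24.2] [-29.2 -20.3]
-44 46 [-18.4  16.8  27. ] [-29.4 -20.2]
-36 5 [-25.1 -13.1  -6.8] [-27.6 -25.7]
-28 6 [-17.7  -8.5   2.5] [-30.2 -25.6]
```

View pics/s5.png

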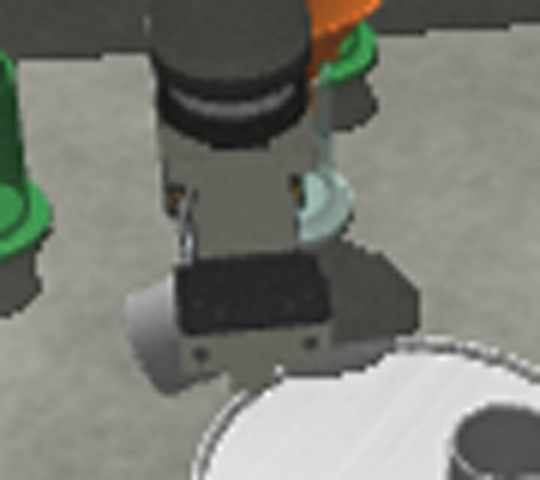

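```bash
cat > fit.py <<'E'
from h import *
from scipy.optimize import least_squares
def fit(d,o,th0=75,sgn=1):
    C=cloud("side",d); G=o['tool_pos']+[0,0,.0188]; q=(C-G)*1000
    m=(d>0)&(q[...,0]>-75)&(q[...,0]<-22)&(abs(q[...,1])<34)&(abs(q[...,2])<45)
    m=cv2.erode(m.astype(np.uint8),np.ones((2,2)))>0
    P=q[m]; v,u=np.nonzero(m); print("n",len(P),u.min(),u.max(),v.min(),v.max())
    def res(x):
        s,c=np.sin(x[0]),np.cos(x[0]); r=np.hypot(-P[:,0]*c+P[:,2]*s-x[1],P[:,1]-x[2]); return r-29
    best=min((least_squares(res,[np.radians(t),0,0],loss="soft_l1",f_scale=1.5) for t in(50,65,80,95)),key=lambda r:r.cost)
    x=best.x; a=P[:,0]*np.sin(x[0])+P[:,2]*np.cos(x[0]); r=res(x)
    print("theta",np.degrees(x[0]).round(1),"off",x[1:].round(1),"rms",np.sqrt(np.mean(r**2)).round(2),"axial pct",np.percentile(a,[0,2,5,10,50,90]).round(1))
if __name__=="__main__":
    o=observe(); D=[read_camera("side")[1] for _ in range(3)]
    fit(np.median(D,0),o)
E
python3 fit.py
```

```text
n 113 206 217 198 215
theta 62.7 off [13.3  1.1] rms 1.42 axial pct [-51.2 -50.4 -49.4 -48.6 -39.3 -28.1]
```

The crop shows the beaker's bottom end sticking out at left (145,340) with the mouth toward +x. The fit gives about 63° of tilt, with the beaker slid about 13 mm up the pads. I'll lay it inside the tray with its mouth end over the lip and take a fresh, centred grip there. First I move above that spot and turn.

Request:
{"name": "send_rows", "arguments": {"targets": [[0,0.03,0.01,0.01,0.13],[0,0.04,0.02,0,0.13],[0,0.04,0.02,0,0.13],[0,0.03,0.01,0,0.13],[0,0.014,0.004,0,0.13]]}}

```text
time: 10.6
tool_pos: [0.6207, 0.0812, 0.1307]
tool_rot: [3.14, -0.002, -2.485]
contact_force: [-0.5, 0.1, -2.5]
opening: 0.0577
grip_force: 29.9
```

Request:
{"name": "send_rows", "arguments": {"targets": [[0,0,0,-0.03,0.135],[0,0,0,-0.03,0],[0,0,0,0,0]]}}

```text
time: 10.9
tool_pos: [0.6152, 0.08, 0.0669]
tool_rot: [3.133, -0.009, -2.357]
contact_force: [-0.8, -0.4, -2.0]
opening: 0.0575
grip_force: 29.9
```

```bash
cat > fit.py <<'E'
from h import *
from scipy.optimize import least_squares
def pts(ang,cams=("side","top"),n=2):
    o=observe(); G=o['tool_pos']+[0,0,.0188]; a=np.radians(ang); M=np.array([[np.cos(a),np.sin(a),0],[-np.sin(a),np.cos(a),0],[0,0,1]])
    return o,{c:((cloud(c,np.median([read_camera(c)[1] for _ in range(n)],0))-G)@M.T*1000) for c in cams}
def fit(P):
    def res(x):
        s,c=np.sin(x[0]),np.cos(x[0]); return np.hypot(-P[:,0]*c+P[:,2]*s-x[1],P[:,1]-x[2])-29
    b=min((least_squares(res,[np.radians(t),0,0],loss="soft_l1",f_scale=1.5) for t in(50,65,80,95)),key=lambda r:r.cost); x=b.x
    a=P[:,0]*np.sin(x[0])+P[:,2]*np.cos(x[0]); r=b.fun
    print("n",len(P),"theta",np.degrees(x[0]).round(1),"off",x[1:].round(1),"rms",np.sqrt(np.mean(res(x)**2)).round(2),"axial",np.percentile(a,[0,2,5,50,95,98,100]).round(1))
    return x
if __name__=="__main__":
    import sys; o,D=pts(float(sys.argv[1])); print(o['tool_pos'],o['tool_rot'])
    for c,q in D.items():
        for lo,hi,nm in((-75,-14,"rear"),(14,60,"front")):
            m=(q[...,0]>lo)&(q[...,0]<hi)&(abs(q[...,1])<32)&(q[...,2]<44)&(q[...,2]>-28)
            m=cv2.erode(m.astype(np.uint8),np.ones((2,2)))>0
            v,u=np.nonzero(m); print(c,nm,m.sum(), (u.min(),u.max(),v.min(),v.max()) if m.any() else "")
            if m.sum()>25: fit(q[m])
E
python3 fit.py 45
```

```text
[0.61519884 0.07998131 0.06694618] [ 3.13282017 -0.00881064 -2.35658642]
side rear 258 (np.int64(254), np.int64(272), np.int64(194), np.int64(214))
n 258 theta 65.4 off [12.5  1.8] rms 5.56 axial [-52.7 -52.1 -51.7 -31.9  -5.1  -2.5   0.1]
side front 0 
top rear 74 (np.int64(237), np.int64(246), np.int64(175), np.int64(185))
n 74 theta 67.8 off [14.4 -2.8] rms 1.46 axial [-47.5 -45.2 -44.3 -29.6 -18.3 -16.7 -15.4]
top front 0
```

Request:
{"name": "send_rows", "arguments": {"targets": [[0,0,0,-0.025,0],[0,0,0,-0.015,0],[0,0,0,-0.006,0],[0,0,0,0,0]], "grip_force": 10}}

```text
time: 11.5
tool_pos: [0.619, 0.08, 0.0269]
tool_rot: [3.141, -0.001, -2.356]
contact_force: [-0.6, 0.3, -2.0]
opening: 0.0576
grip_force: 10.0
```

Request:
{"name": "send_rows", "arguments": {"targets": [[0,0,0,-0.004,0],[0,0.001,0.001,-0.002,0],[0,0.001,0.001,-0.002,0],[0,0.001,0.001,-0.002,0],[0,0,0,0,0]]}}

```text
time: 12.0
tool_pos: [0.6235, 0.0836, 0.0182]
tool_rot: [-3.14, 0.002, -2.356]
contact_force: [2.7, 3.2, 5.0]
opening: 0.0576
grip_force: 10.0
```

```bash
python3 fit.py 45
```

```text
[0.62351027 0.08358732 0.01815575] [-3.13995864e+00  2.39847313e-03 -2.35609921e+00]
side rear 173 (np.int64(255), np.int64(273), np.int64(204), np.int64(220))
n 173 theta 68.1 off [12.4  1. ] rms 6.24 axial [-54.4 -53.7 -53.5 -29.4  -6.3  -4.   -2. ]
side front 0 
top rear 63 (np.int64(237), np.int64(245), np.int64(176), np.int64(185))
n 63 theta 69.6 off [12.1  0.1] rms 1.36 axial [-52.2 -51.5 -50.1 -35.1 -25.3 -24.1 -23.9]
top front 0
```

Request:
{"name": "send_rows", "arguments": {"targets": [[0,0.001,0.001,-0.002,0],[0,0.001,0.001,-0.002,0],[0,0,0,0,0],[1,0,0,0,0],[1,0,0,0,0]], "grip_force": 6}}

```text
time: 12.7
tool_pos: [0.6234, 0.0847, 0.0126]
tool_rot: [3.14, -0.002, -2.357]
contact_force: [0.8, -0.1, -0.2]
opening: 0.0686
grip_force: 0.0
```

Request:
{"name": "send_rows", "arguments": {"targets": [[1,0,0,0,0],[1,0,0,0,0],[1,0,0,0,0]]}}

```text
time: 13.0
tool_pos: [0.6242, 0.0849, 0.0133]
tool_rot: [3.141, -0.0, -2.356]
contact_force: [-0.1, -0.4, 0.2]
opening: 0.0903
grip_force: 0.0
```

```bash
python3 fit.py 45
```

```text
[0.6241525  0.08492358 0.01325077] [ 3.14133578e+00 -2.78142132e-04 -2.35646088e+00]
side rear 150 (np.int64(257), np.int64(274), np.int64(207), np.int64(221))
n 150 theta 80.2 off [ 4.9 -7.4] rms 6.17 axial [-52.  -51.4 -50.6 -38.7 -16.  -14.6 -11.5]
side front 0 
top rear 44 (np.int64(236), np.int64(245), np.int64(175), np.int64(182))
n 44 theta 83.6 off [ 4.9 -6.1] rms 2.93 axial [-55.9 -53.6 -49.5 -39.1 -31.5 -31.2 -31.1]
top front 0
```

Request:
{"name": "send_rows", "arguments": {"targets": [[1,-0.003,-0.011,0.005,0],[1,0,0,0,0],[0,0,0,0,0],[0,0,0,0,0],[0,0,0,0,0]], "grip_force": 15}}

```text
time: 13.7
tool_pos: [0.6212, 0.0741, 0.0183]
tool_rot: [3.141, -0.0, -2.356]
contact_force: [-0.8, 0.1, 0.2]
opening: 0.0722
grip_force: 0.0
```

Request:
{"name": "send_rows", "arguments": {"targets": [[0,0,0,0,0],[0,0,0,0,0]]}}

```text
time: 13.9
tool_pos: [0.6213, 0.0741, 0.0183]
tool_rot: [-3.142, 0.0, -2.356]
contact_force: [0.7, 0.4, -0.2]
opening: 0.058
grip_force: 15.0
```

```bash
python3 fit.py 45
python3 - <<'E'
from h import *
p,d=read_camera("side"); cv2.imwrite("pics/s6.png",cv2.resize(p[175:255,225:325,::-1],None,fx=7,fy=7,interpolation=cv2.INTER_CUBIC))
E
```

```text
[0.62134983 0.07414454 0.01830406] [-3.14157103e+00  6.30434117e-05 -2.35619364e+00]
side rear 153 (np.int64(257), np.int64(273), np.int64(208), np.int64(228))
n 153 theta 107.1 off [-16.6  -5.6] rms 6.86 axial [-80.4 -74.  -70.5 -41.2 -24.6 -22.1 -18.2]
side front 1 (np.int64(273), np.int64(273), np.int64(203), np.int64(203))
top rear 24 (np.int64(240), np.int64(258), np.int64(176), np.int64(181))
top front 0
```

View pics/s6.png

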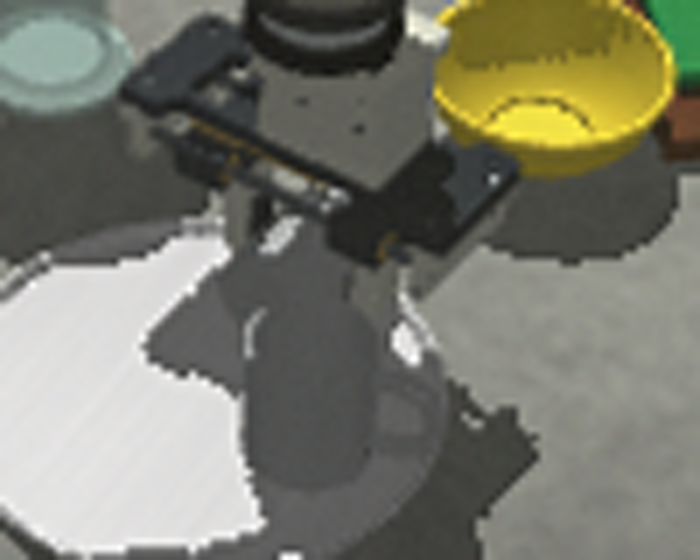

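The picture shows the beaker between the fingers behind the mug at crop (300,250), with no loose ball on the tray. I'll lift and measure the tilt.

Request:
{"name": "send_rows", "arguments": {"targets": [[0,0,0,0.01,0],[0,0,0,0.03,0],[0,0,0,0.03,0],[0,0,0,0.03,0],[0,0,0,0,0]], "grip_force": 25}}

```text
time: 14.65
tool_pos: [0.6238, 0.0741, 0.1236]
tool_rot: [-3.135, 0.006, -2.356]
contact_force: [0.6, -0.2, -1.5]
opening: 0.0583
grip_force: 25.0
```

```bash
python3 fit.py 45; python3 fit.py 45
```

```text
[0.62384713 0.07408052 0.12362049] [-3.1353345   0.00627321 -2.35621693]
side rear 200 (np.int64(258), np.int64(275), np.int64(185), np.int64(202))
n 200 theta 11.4 off [13.4  0.7] rms 6.0 axial [-33.1 -31.  -27.1   0.5  18.   19.1  20.2]
side front 3 (np.int64(272), np.int64(274), np.int64(178), np.int64(178))
top rear 34 (np.int64(238), np.int64(247), np.int64(173), np.int64(181))
n 34 theta 79.6 off [-2.9  1.5] rms 1.24 axial [-41.7 -41.  -40.4 -36.5 -32.1 -31.7 -31.1]
top front 0 
[0.62029376 0.07401433 0.11701263] [ 3.13960740e+00 -1.89689848e-03 -2.35636030e+00]
side rear 197 (np.int64(257), np.int64(274), np.int64(186), np.int64(203))
n 197 theta 10.9 off [12.9  0.3] rms 5.58 axial [-33.4 -28.7 -25.8  -0.1  19.1  20.3  22.9]
side front 5 (np.int64(271), np.int64(274), np.int64(179), np.int64(180))
top rear 31 (np.int64(239), np.int64(247), np.int64(173), np.int64(181))
n 31 theta 80.7 off [ 0.5 -0.1] rms 1.31 axial [-37.7 -37.6 -37.2 -33.6 -29.6 -29.5 -29.3]
top front 0
```

The top view gives a tilt of about 80° with the grip centred and h ≈ 40 mm. I'll add about 7° by pressing the bottom end lightly on the tray lip.

Request:
{"name": "send_rows", "arguments": {"targets": [[0,0.02,0.023,0,0],[0,0.019,0.023,0,0],[0,0,0,-0.03,0],[0,0,0,-0.03,0],[0,0,0,-0.02,0]]}}

```text
time: 15.55
tool_pos: [0.6589, 0.1202, 0.0352]
tool_rot: [3.139, -0.003, -2.356]
contact_force: [0.4, -0.0, -2.1]
opening: 0.0581
grip_force: 25.0
```

Request:
{"name": "send_rows", "arguments": {"targets": [[0,0,0,-0.01,0],[0,0,0,0,0],[0,0,0,0,0]], "grip_force": 15}}

```text
time: 15.85
tool_pos: [0.6609, 0.12, 0.0291]
tool_rot: [-3.141, 0.001, -2.356]
contact_force: [-0.7, 0.4, -0.5]
opening: 0.0583
grip_force: 15.0
```

```bash
python3 fit.py 45 | grep -A1 -E "^\[|top rear"; python3 -c "
from h import *
print(observe()['contact_force'])"
```

```text
[0.66090287 0.1199947  0.02910402] [-3.14088710e+00  9.23141399e-04 -2.35645972e+00]
side rear 175 (np.int64(266), np.int64(282), np.int64(197), np.int64(212))
--
top rear 30 (np.int64(226), np.int64(232), np.int64(163), np.int64(170))
n 30 theta 88.6 off [-1.5 -2.1] rms 5.02 axial [-40.3 -40.3 -40.3 -36.1 -30.7 -30.3 -29.9]
[-0.42450194  0.473666   -1.51408733]
```

Request:
{"name": "send_rows", "arguments": {"targets": [[0,0.0005,0.0005,-0.0015,0],[0,0,0,0,0]]}}

```text
time: 16.25
tool_pos: [0.6609, 0.1206, 0.0271]
tool_rot: [-3.141, 0.0, -2.356]
contact_force: [-0.4, -0.5, -0.9]
opening: 0.0586
grip_force: 15.0
```

Request:
{"name": "send_rows", "arguments": {"targets": [[0,0.0005,0.0005,-0.0015,0],[0,0,0,0,0]]}}

```text
time: 16.45
tool_pos: [0.6612, 0.1211, 0.0251]
tool_rot: [3.141, -0.0, -2.356]
contact_force: [0.7, 0.3, -2.2]
opening: 0.058
grip_force: 15.0
```

Request:
{"name": "send_rows", "arguments": {"targets": [[0,0.0005,0.0005,-0.0015,0],[0,0,0,0,0]]}}

```text
time: 16.65
tool_pos: [0.6617, 0.1216, 0.0235]
tool_rot: [3.141, -0.0, -2.356]
contact_force: [1.2, -0.5, -1.3]
opening: 0.0586
grip_force: 15.0
```

Request:
{"name": "send_rows", "arguments": {"targets": [[0,0.0005,0.0005,-0.001,0],[0,0,0,0,0]]}}

```text
time: 16.85
tool_pos: [0.6623, 0.122, 0.0228]
tool_rot: [3.141, -0.0, -2.356]
contact_force: [-0.4, -0.3, -0.0]
opening: 0.0585
grip_force: 15.0
```

Request:
{"name": "send_rows", "arguments": {"targets": [[0,0,0,-0.001,0],[0,0,0,0,0]]}}

```text
time: 17.05
tool_pos: [0.6626, 0.1222, 0.0223]
tool_rot: [-3.141, 0.001, -2.356]
contact_force: [-1.3, 1.5, 2.2]
opening: 0.0583
grip_force: 15.0
```

```bash
python3 -c "
from h import *
import numpy as np
F=[]
for i in range(4): read_camera('top'); F.append(observe()['contact_force'])
print(np.mean(F,0))"
```

```text
[-0.13786817  1.32479033  2.73015702]
```

Request:
{"name": "send_rows", "arguments": {"targets": [[0,0,0,-0.001,0],[0,0,0,0,0]]}}

```text
time: 17.45
tool_pos: [0.663, 0.1224, 0.0215]
tool_rot: [-3.141, 0.002, -2.356]
contact_force: [0.5, 3.3, 5.3]
opening: 0.0577
grip_force: 15.0
```

```bash
python3 -c "
from h import *
import numpy as np
F=[]
for i in range(4): read_camera('top'); F.append(observe()['contact_force'])
print(np.mean(F,0))"
```

```text
[0.94102861 2.40122771 5.09789569]
```

Request:
{"name": "send_rows", "arguments": {"targets": [[0,0,0,0.02,0],[0,0,0,0.04,0],[0,0,0,0.04,0],[0,0,0,0.02,0],[0,0,0,0,0]], "grip_force": 25}}

```text
time: 18.15
tool_pos: [0.6638, 0.1217, 0.1439]
tool_rot: [-3.138, 0.004, -2.356]
contact_force: [-0.5, -0.3, -2.4]
opening: 0.0581
grip_force: 25.0
```

Request:
{"name": "send_rows", "arguments": {"targets": [[0,0,0,0,0],[0,0,0,0,0]]}}

```text
time: 18.35
tool_pos: [0.6609, 0.1217, 0.138]
tool_rot: [3.138, -0.004, -2.357]
contact_force: [-0.3, 0.1, -0.3]
opening: 0.0579
grip_force: 25.0
```

Run:
```python
from fit import *
o,D=pts(45,("side","top"),6)
print(o['tool_pos'])
for c,xm in(("top",-16),("side",-22)):
    q=D[c]; m=(q[...,0]>-75)&(q[...,0]<xm)&(abs(q[...,1])<33)&(q[...,2]<40)&(q[...,2]>-25)
    m=cv2.erode(m.astype(np.uint8),np.ones((2,2)))>0; P=q[m]
    if len(P): fit(P)
    if c=="top":
        T=P[(abs(P[:,1])<12)&(P[:,0]>-38)]; k=np.polyfit(T[:,0],T[:,2]+(29-np.sqrt(29**2-np.clip(T[:,1],-28,28)**2)),1); print("top line slope deg",np.degrees(np.arctan(k[0])),"at0",k[1],len(T))
```

```text
[0.66092174 0.12172046 0.1380092 ]
n 37 theta 86.3 off [ 1.6 -2.8] rms 3.19 axial [-39.2 -39.2 -39.1 -33.4 -28.9 -28.8 -28.8]
top line slope deg 62.915424333269854 at0 90.7999340645875 15
n 177 theta 3.4 off [13.5 -0.8] rms 4.4 axial [-25.2 -23.2 -20.7   4.1  23.5  23.9  25.3]
```

Request:
{"name": "send_rows", "arguments": {"targets": [[0,0,0,0.008,0.06],[0,0,0,0.014,0.12],[0,0,0,0.016,0.14],[0,0,0,0.015,0.14],[0,0,0,0.01,0.1]], "grip_force": 35}}

```text
time: 19.45
tool_pos: [0.6626, 0.1221, 0.2053]
tool_rot: [-3.14, 0.001, -1.791]
contact_force: [0.5, -1.3, -1.9]
opening: 0.058
grip_force: 35.0
```

Request:
{"name": "send_rows", "arguments": {"targets": [[0,-0.008,0,0.004,0.05],[0,-0.015,0,0,0],[0,-0.02,0,0,0],[0,-0.025,0,0,0],[0,-0.025,0,0,0]]}}

```text
time: 19.95
tool_pos: [0.5683, 0.122, 0.2078]
tool_rot: [-3.142, 0.0, -1.746]
contact_force: [-0.2, 0.2, -1.9]
opening: 0.0578
grip_force: 35.0
```

Request:
{"name": "send_rows", "arguments": {"targets": [[0,-0.025,0,0,0],[0,-0.025,0,0,0],[0,-0.02,0,0,0],[0,-0.012,0,0,0],[0,-0.006,0,0,0]]}}

```text
time: 20.45
tool_pos: [0.4804, 0.1221, 0.2083]
tool_rot: [-3.141, 0.0, -1.746]
contact_force: [0.2, -0.5, -1.8]
opening: 0.058
grip_force: 35.0
```

Run:
```python
from fit import *
o,D=pts(80,("side","top"),5); print(o['tool_pos'],o['tool_rot'],o['qpos'].round(3))
for c in D:
    q=D[c]; m=(q[...,0]>-75)&(q[...,0]<-13)&(abs(q[...,1])<24)&(q[...,2]<44)&(q[...,2]>-28)
    m=cv2.erode(m.astype(np.uint8),np.ones((2,2)))>0; P=q[m]; print(c,len(P))
    if len(P)>20: fit(P)
    for a in range(-72,-8,6):
        k=P[(P[:,0]>=a)&(P[:,0]<a+6)]
        if len(k)>3: print(a,len(k),k.mean(0).round(1),"axis z est",np.median(k[:,2]-np.sqrt(29**2-np.clip(k[:,1],-28,28)**2)).round(1))
```

```text
[0.48038282 0.12208501 0.2083127 ] [-3.14121856e+00  1.68876970e-04 -1.74618326e+00] [ 0.094  0.305  1.632  0.     1.204 -2.872]
side 223
n 223 theta 2.2 off [11.9  0.5] rms 5.38 axial [-29.2 -27.7 -24.6   6.3  24.   24.8  26.1]
-48 14 [-42.7  -5.1  15.6] axis z est -11.4
-42 161 [-39.4  -0.3  -1.2] axis z est -27.4
-36 16 [-32.6  -2.4  22.2] axis z est -3.8
-30 17 [-26.5  -3.6  20.7] axis z est -3.8
-24 15 [-21.4  -6.8  22.4] axis z est -3.7
top 0
```

```bash
cat > plane.py <<'E'
from fit import *
def tilt(ang):
    o,D=pts(ang,("side",),5); q=D["side"]; m=(q[...,0]>-52)&(q[...,0]<-30)&(abs(q[...,1])<24)&(q[...,2]<16)&(q[...,2]>-30)
    P=q[cv2.erode(m.astype(np.uint8),np.ones((3,3)))>0]
    r=least_squares(lambda k:k[0]+k[1]*P[:,1]+k[2]*P[:,2]-P[:,0],[-40,0,0],loss="soft_l1",f_scale=1)
    print(len(P),"bottom x",r.x[0].round(1),"tilt",(90+np.degrees(np.arctan(r.x[2]))).round(1),"yaw err",np.degrees(np.arctan(r.x[1])).round(1),"zrange",P[:,2].min().round(1),P[:,2].max().round(1))
if __name__=="__main__":
    import sys; tilt(float(sys.argv[1]))
E
python3 plane.py 80; python3 plane.py 80
```

```text
98 bottom x -39.9 tilt 86.2 yaw err 0.8 zrange -22.7 10.0
102 bottom x -40.2 tilt 85.7 yaw err 1.7 zrange -23.5 13.6
```

Tilt is 86° and h ≈ 40 mm. I'll move forward over the funnel and stop short, so that the balls roll out.

Request:
{"name": "send_rows", "arguments": {"targets": [[0,0.004,0.018,0,0],[0,0.009,0.044,0,0],[0,0.009,0.047,0,0],[0,0,0,0,0],[0,0,0,0,0]], "grip_force": 45}}

```text
time: 21.95
tool_pos: [0.503, 0.2319, 0.2074]
tool_rot: [3.141, -0.001, -1.744]
contact_force: [-0.2, -0.4, -1.2]
opening: 0.0576
grip_force: 45.0
```

Request:
{"name": "send_rows", "arguments": {"targets": [[0,0,0,0,0],[0,0,0,0,0],[0,0,0,0,0]]}}

```text
time: 22.25
tool_pos: [0.5034, 0.2301, 0.2081]
tool_rot: [-3.141, -0.0, -1.748]
contact_force: [0.6, 0.3, -0.9]
opening: 0.058
grip_force: 45.0
```

```bash
python3 plane.py 80
python3 - <<'E'
from h import *
o=observe();print(o['tool_pos'],o['contact_force'])
p,d=read_camera("top"); C=cloud("top",d); m=(np.hypot(C[...,0]-.512,C[...,1]-.285)<.022)&(d>0)
print("spout z",m.sum(),np.sort(C[m][:,2])[::4].round(3))
p,d=read_camera("side"); cv2.imwrite("pics/s7.png",p[...,::-1]); C=cloud("side",d); v,u=np.mgrid[:384,:512]
a=(np.hypot(C[...,0]-.512,C[...,1]-.285)<.05)&(C[...,2]>.0)&(C[...,2]<.09); print("flask px",u[a].min(),u[a].max(),v[a].min(),v[a].max())
w=a&(p.min(2)>200); print("white",w.sum(), [ (x,y) for x,y in zip(u[w],v[w])][:20])
E
```

```text
95 bottom x -39.8 tilt 85.3 yaw err -0.0 zrange -23.4 12.7
[0.50334179 0.23071777 0.20792628] [-0.8281668  -0.62665923 -0.50669104]
spout z 274 [0.514 0.536 0.539 0.543 0.544 0.545 0.547 0.548 0.549 0.55  0.551 0.552
 0.553 0.553 0.554 0.555 0.555 0.556 0.557 0.557 0.558 0.558 0.558 0.559
 0.559 0.56  0.56  0.56  0.561 0.562 0.562 0.562 0.563 0.563 0.563 0.564
 0.564 0.564 0.564 0.565 0.565 0.565 0.565 0.566 0.566 0.566 0.567 0.567
 0.567 0.567 0.568 0.568 0.568 0.569 0.569 0.569 0.569 0.57  0.57  0.57
 0.57  0.57  0.571 0.571 0.571 0.572 0.572 0.573 0.574]
flask px 220 245 167 192
white 0 []
```

Run:
```python
from h import *
F=[]
for i in range(14):
    p,d=read_camera("side"); F.append(observe()['contact_force'])
print(np.mean(F,0),np.std(F,0)/3.7)
a=np.load("pics/side0.npz")['p'][160:195,210:255]; b=p[160:195,210:255]
c=np.hstack([a,b])[...,::-1]; cv2.imwrite("pics/fl.png",cv2.resize(c,None,fx=8,fy=8,interpolation=cv2.INTER_CUBIC)); print(c.shape)
```

```text
[ 0.18237573 -0.0638467  -1.23603662] [0.09245465 0.10912731 0.10147594]
(35, 90, 3)
```

The weight dropped from about 1.9 N to 1.24 N, so most or all of the balls are out. I'll make one more shake to be sure.

Request:
{"name": "send_rows", "arguments": {"targets": [[0,-0.001,-0.006,0,0],[0,-0.003,-0.014,0,0],[0,-0.003,-0.016,0,0],[0,-0.003,-0.014,0,0],[0,-0.001,-0.008,0,0]]}}

```text
time: 23.8
tool_pos: [0.4919, 0.1711, 0.208]
tool_rot: [3.141, -0.0, -1.748]
contact_force: [-0.5, -0.2, -1.9]
opening: 0.0577
grip_force: 45.0
```

Request:
{"name": "send_rows", "arguments": {"targets": [[0,0.003,0.012,0,0],[0,0.009,0.047,0,0],[0,0,0,0,0],[0,-0.006,-0.03,0,0],[0,0.006,0.03,0,0]]}}

```text
time: 24.3
tool_pos: [0.5035, 0.2279, 0.2073]
tool_rot: [3.139, -0.004, -1.751]
contact_force: [0.8, 0.5, -1.0]
opening: 0.0577
grip_force: 45.0
```

Request:
{"name": "send_rows", "arguments": {"targets": [[0,0,0,0,0],[0,-0.006,-0.03,0,0],[0,0.006,0.03,0,0],[0,0,0,0,0],[0,0,0,0,0]]}}

```text
time: 24.8
tool_pos: [0.5042, 0.2324, 0.2077]
tool_rot: [3.142, -0.0, -1.745]
contact_force: [1.4, -0.8, -1.2]
opening: 0.058
grip_force: 45.0
```

Request:
{"name": "send_rows", "arguments": {"targets": [[0,0,0,0,0],[0,0,0,0,0],[0,0,0,0,0],[0,0,0,0,0],[0,0,0,0,0]]}}

```text
time: 25.3
tool_pos: [0.5043, 0.2319, 0.2079]
tool_rot: [3.142, 0.0, -1.746]
contact_force: [-0.1, 0.4, -1.3]
opening: 0.0578
grip_force: 45.0
```

```bash
python3 - <<'E'
from h import *
F=[];B=[]
for i in range(14):
    p,d=read_camera("side"); F.append(observe()['contact_force']); B.append(p[160:195,210:255].astype(float))
print(np.mean(F,0),np.std(F,0)/3.7)
a=np.load("pics/side0.npz")['p'][160:195,210:255].astype(float); b=np.mean(B,0)
print((b-a).mean(2).round(0).astype(int)[8:34:1,8:38:1])
E
python3 plane.py 80
```

```text
[-0.04852105  0.07105615 -1.28858733] [0.12569012 0.14714183 0.16332338]
[[  5   5   4   5   5   4   3   4   4   2   2   2   2   3   1   3   2   2
    3   2   1   2   2   4   3   0   0   1   0   2]
 [  5   5   6   5   5   3   3   3   3   2   3   2   2   3   3   2   3   2
    3   2   2   2   0   2   1   2   3   0   1   4]
 [  6   3   5   5   4   4   4   2   6   3   4   3   3   1   4   1   3   4
    1   3   2   2   4   4   2   2   3   2   4   4]
 [  5   4   4   6   3   5   3   3   3   2   1   7   7   7   2   4   3   3
    2   1   4   0   1   2   4   1   5   6   6   5]
 [  4   4   4   5   4   3   2   3   4   5   2   3   4   3   3   1   3   3
    3   2   3   3   4   5   6   4   4   5   4   4]
 [  4   6   4   7   6   4   2   3   2   0   2   3   3   4   3   3   3   5
    4   3   3   4   4   4   4   4   4   5   5   4]
 [  6   4   4   6   5   3   5   2   2   2   2   2   4   4   2   3   4   5
    3   1   2   2   4   2   5   5   5   4   4   5]
 [  4   5   3   4   5   5   2   4   4   4   3   5   5   4   5   3   3   4
    4   4   5   2   3   6   4   2   4   5   5   5]
 [  5   3   4   5   3   2  
[... 1581 characters left out ...]
  5   4   4   4]
 [  4   5   6   5   5   2   3   3   5   5   5   4   2   4   5   4   3   4
    4   4   3   1   3   0   3   5   5   4   3   4]
 [  3   5   5   3   3   5   1   1   2   2   4   3   4   4   3   2   5   1
    3   2   3   1   2   2   2   1   5   3   5   3]
 [  4   5   5   4   5   4   3   2   0   1   1   1   2   1   3   2   1   3
    2   0  -2   0  -1   0   1   0   0   2   4   4]
 [  3   3   4   5   3   4   6  -1   2   1   1   0   1   2   2   2  -1   1
    2  -2   1  -1   1   1   0   0  -1   2   2   1]
 [  3   4   4   5   5   2   1   2   1   0   0   2   1   1   0  -1   0  -2
    0   0   0   1   0   2   2  -1   2   1  -1  -1]]
95 bottom x -40.3 tilt 85.0 yaw err 1.3 zrange -24.2 13.0
```

At least four balls show through the glass (the changed pixels), and the beaker's weight matches empty. I'll retreat to the tray and lay the beaker over the lip as before, for a grip near its rim.

Request:
{"name": "send_rows", "arguments": {"targets": [[0,-0.005,-0.025,0,0],[0,-0.008,-0.042,0,0],[0,-0.008,-0.042,0,0],[0,0.02,-0.02,0,-0.12],[0,0.035,-0.008,-0.01,-0.12]], "grip_force": 25}}

```text
time: 26.75
tool_pos: [0.5383, 0.093, 0.1997]
tool_rot: [-3.139, 0.001, -1.993]
contact_force: [0.5, -0.3, -1.5]
opening: 0.058
grip_force: 25.0
```

Request:
{"name": "send_rows", "arguments": {"targets": [[0,0.035,-0.006,-0.02,-0.12],[0,0.03,-0.005,-0.03,-0.12],[0,0.016,-0.004,-0.04,-0.13],[0,0,0,-0.04,0],[0,0,0,-0.025,0]]}}

```text
time: 27.25
tool_pos: [0.618, 0.0797, 0.0392]
tool_rot: [3.138, -0.003, -2.357]
contact_force: [-0.6, 0.7, -0.3]
opening: 0.0583
grip_force: 25.0
```

Request:
{"name": "send_rows", "arguments": {"targets": [[0,0,0,0,0],[0,0,0,0,0]]}}

```text
time: 27.45
tool_pos: [0.6196, 0.08, 0.0433]
tool_rot: [-3.142, 0.0, -2.356]
contact_force: [0.4, 0.5, -0.9]
opening: 0.0579
grip_force: 25.0
```

Run:
```python
from h import *
o=observe();print(o['tool_pos'],o['tool_rot'],o['contact_force'])
p,d=read_camera("top"); C=cloud("top",d); m=(np.hypot(C[...,0]-.512,C[...,1]-.285)<.1)&(C[...,2]>.178)&(C[...,2]<.192)&(d>0)
print("funnel",cv2.minEnclosingCircle(C[m][:,:2].astype(np.float32)))
a=np.load("pics/top0.npz")['p'][180:216,146:188]; b=p[180:216,146:188]
s,_=read_camera("side"); s0=np.load("pics/side0.npz")['p']
w=[cv2.resize(x[...,::-1],(250,214),interpolation=cv2.INTER_CUBIC) for x in(a,b,s0[160:198,210:255],s[160:198,210:255])]
cv2.imwrite("pics/chk.png",np.vstack([np.hstack(w[:2]),np.hstack(w[2:])]))
```

```text
[0.61963737 0.08004607 0.04331421] [-3.14155260e+00  1.33361059e-04 -2.35633364e+00] [ 0.41217836  0.49770535 -0.89470766]
funnel ((0.5115797519683838, 0.28586333990097046), 0.07034651190042496)
```

View pics/chk.png

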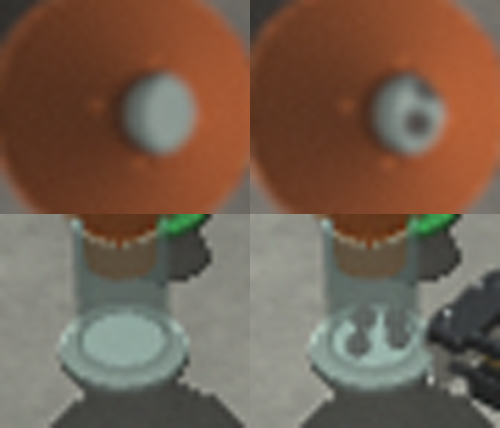

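The funnel is unmoved at (0.5116, 0.2859). The balls show as dark spots in the flask, two at left and about two at right in the side crop, and two through the spout. I'll count them by position.

Run:
```python
from h import *
for n,(r0,r1,c0,c1) in(("side",(160,195,210,250)),("top",(185,212,160,190))):
    a=np.load(f"pics/{n}0.npz")['p'].astype(float); D=[];Z=[]
    for i in range(4): p,d=read_camera(n); D.append(p.astype(float)); Z.append(cloud(n,d))
    df=(np.mean(D,0)-a).mean(2); Zm=np.median(Z,0)
    m=np.zeros(df.shape,np.uint8); m[r0:r1,c0:c1]=(df[r0:r1,c0:c1]<-18)
    k,l,st,ce=cv2.connectedComponentsWithStats(m)
    for i in range(1,k):
        if st[i,4]>3: print(n,st[i],ce[i].round(1),(onplane(n,*ce[i],.021)-[.512,.2853,0]).round(4)*1000, Zm[l==i].mean(0).round(3),Zm[l==i][:,2].max().round(3))
    if n=="side":
        # project lit pixels
        v,u=np.nonzero(m); print([tuple(((onplane(n,float(x),float(y),.021)-[.512,.2853,0])[:2]*1000).round(0).astype(int).tolist()) for x,y in zip(u,v)])
F=[]
for i in range(14): read_camera("top"); F.append(observe()['contact_force'][2])
print(np.mean(F))
```

```text
side [241 173   9  20 117] [245.9 182. ] [ 50.5 -19.6  21. ] [0.545 0.127 0.134] 0.155
side [227 177   6   9  34] [229.5 180.7] [-11.2  -3.7  21. ] [0.499 0.255 0.042] 0.061
side [234 177   5   7  29] [235.9 180.3] [13.7 -4.2 21. ] [0.523 0.256 0.041] 0.059
[(66, 36), (70, 35), (61, 30), (65, 29), (69, 29), (57, 24), (61, 23), (64, 23), (68, 22), (52, 18), (56, 18), (60, 17), (64, 17), (67, 16), (-7, 19), (-3, 19), (1, 18), (12, 17), (20, 16), (43, 13), (47, 12), (51, 12), (55, 11), (59, 11), (63, 10), (67, 10), (-15, 14), (-12, 14), (-8, 13), (-4, 13), (0, 12), (8, 11), (12, 11), (16, 10), (19, 10), (39, 7), (43, 7), (46, 6), (50, 6), (54, 5), (58, 5), (62, 4), (66, 4), (-16, 8), (-12, 7), (-8, 7), (-4, 6), (-1, 6), (7, 5), (11, 4), (15, 4), (19, 3), (38, 1), (42, 0), (46, 0), (50, -1), (53, -1), (57, -2), (61, -2), (65, -3), (-13, 1), (-9, 1), (-5, 0), (6, -1), (10, -2), (14, -2), (18, -3), (22, -3), (33, -5), (37, -5), (41, -6), (45, -6), (49, -7), (53, -7), (56, -8), (60, -8), (64, -9), (-17, -5), (-13, -5), (-9, -6), (6, -8), (10, -8), (14, -8), (17, -9), (21, -9), (33, -11), (3
[... 527 characters left out ...]
 -23), (-11, -24), (34, -30), (38, -30), (42, -31), (46, -31), (49, -32), (53, -32), (57, -33), (61, -33), (-16, -29), (41, -37), (45, -37), (49, -38), (53, -38), (56, -39), (60, -39), (40, -43), (44, -43), (48, -44), (52, -44), (56, -45), (59, -45), (36, -48), (40, -48), (43, -49), (47, -49), (51, -50), (55, -50), (59, -51), (35, -54), (39, -54), (43, -55), (46, -55), (50, -56), (54, -56), (58, -57), (34, -60), (38, -60), (42, -61), (46, -61), (57, -63), (37, -66), (41, -67), (56, -68), (55, -74), (55, -80)]
top [173 193   5   4  16] [174.8 194.6] [15.6 10.  21. ] [0.528 0.295 0.024] 0.029
top [172 198   5   5  20] [173.8 200.2] [-4.3 13.  21. ] [0.508 0.297 0.026] 0.032
-1.2024157303777978
```

Request:
{"name": "send_rows", "arguments": {"targets": [[0,-0.01,-0.005,0.03,-0.1],[0,-0.01,-0.005,0.04,-0.148],[0,-0.01,-0.005,0.03,-0.148],[0,-0.01,-0.005,0,-0.148],[0,-0.01,-0.005,0,-0.148]]}}

```text
time: 29.15
tool_pos: [0.5695, 0.0548, 0.1443]
tool_rot: [-3.141, 0.003, -3.054]
contact_force: [-0.1, -0.2, -1.8]
opening: 0.0582
grip_force: 25.0
```

Request:
{"name": "send_rows", "arguments": {"targets": [[0,-0.01,-0.005,0,-0.148],[0,-0.01,-0.005,0,-0.148],[0,-0.01,-0.005,0,-0.148],[0,-0.01,-0.005,0,-0.148],[0,-0.01,-0.005,0,-0.148]]}}

```text
time: 29.65
tool_pos: [0.5188, 0.0298, 0.1429]
tool_rot: [3.141, 0.0, 2.489]
contact_force: [0.2, 0.8, -1.4]
opening: 0.0581
grip_force: 25.0
```

Request:
{"name": "send_rows", "arguments": {"targets": [[0,0,0,0,-0.148],[0,0,0,0,-0.148],[0,0,0,0,-0.148],[0,0,0,0,-0.148],[0,0,0,0,-0.148]]}}

```text
time: 30.15
tool_pos: [0.5193, 0.03, 0.143]
tool_rot: [3.141, 0.0, 1.749]
contact_force: [0.2, -0.0, -2.4]
opening: 0.058
grip_force: 25.0
```

Request:
{"name": "send_rows", "arguments": {"targets": [[0,0,0,0,-0.1],[0,0,0,0,0],[0,0,0,0,0]]}}

```text
time: 30.45
tool_pos: [0.5193, 0.03, 0.1429]
tool_rot: [3.141, 0.0, 1.658]
contact_force: [0.1, 0.1, -1.5]
opening: 0.0581
grip_force: 25.0
```

Run:
```python
from fit import *
o=observe(); print(o['tool_pos'],o['tool_rot'])
G=o['tool_pos']+[0,0,.0188]
P=[read_camera("side") for _ in range(4)]; s=np.mean([x[0] for x in P],0); d=np.median([x[1] for x in P],0); q=(cloud("side",d)-G)*1000
# frame: mouth dir -y -> forward f=-y
f=-q[...,1]; x=q[...,0]; z=q[...,2]
m=(abs(x)<30)&(f<45)&(f>-45)&(abs(z)<35)&(d>0); v,u=np.nonzero(m); print(u.min(),u.max(),v.min(),v.max())
u0,u1,v0,v1=u.min(),u.max(),v.min(),v.max()
np.set_printoptions(linewidth=200)
print(s.mean(2)[v0:v1+1,u0:u1+1].astype(int)); print(np.where(m,f,-99)[v0:v1+1,u0:u1+1].astype(int)); print(np.where(m,z,-99)[v0:v1+1,u0:u1+1].astype(int))
for n in("side","top"):
    a=np.load(f"pics/{n}0.npz"); p,dd=read_camera(n); df=np.abs(p.astype(float)-a['p']).max(2); C=cloud(n,dd)
    w=((df>35)&(C[...,2]<.03)&(C[...,2]>.005)&(dd>0)).astype(np.uint8); k,l,st,ce=cv2.connectedComponentsWithStats(w)
    for i in range(1,k):
        if 5<st[i,4]<120: print(n,st[i],C[l==i].mean(0).round(3),p[l==i].mean(0).astype(int))
```

```text
[0.51925143 0.02999479 0.14290317] [3.14144345e+00 5.90877250e-05 1.65759421e+00]
233 252 182 208
[[ 62  61  69  81 107 109 136 136 161 159 154 148 142 141 143 150 153 124  66  40]
 [129 141 152 158 164 166 172 170 173 172 165 157 147 145 149 151 128  92  69  48]
 [144 153 161 167 171 175 178 179 178 149 118 112  95  86  76  75  64  58  59  53]
 [ 96 128 136 117 119 101  97  85  84  71  62  64  53  53  53  47  47  56  50  51]
 [ 50  65  71  63  62  67  54  50  48  46  49  49  50  64  74  86  89  44  82  95]
 [ 37  50  50  44  48  52  52  57  54  53  58  68  67 142 133 114 145  58  61  98]
 [ 37  88  92  67  72  72  68 162 170 168 166 163  82  87 137 129 153  54  54  98]
 [ 50 137  86  73  73 160 165 180 110  99 100  97 153 148  92  81 144  53  33  96]
 [ 51 140  80 144 156 105 100 102  77  74  74  72  96  92 141  77 105  42  30  97]
 [ 72  87 135 159 105  77  76  76  77  78  77  76  74  73  90 131 104  42  32  96]
 [ 75  71 142 100  75  78  78  79  79  78  77  78  76  76  72  89 102  42  31  97]
 [ 74 123 144  84  76  78  79  79  78  78  80  77  77  77  76  74  80  51  32  95]
 [ 62 
[... 6289 characters left out ...]
   7  13] [ 0.603 -0.092  0.009] [70 67 66]
top [279 182  10   8  32] [ 0.572 -0.089  0.007] [80 77 76]
top [331 187  16  18  51] [ 0.547 -0.292  0.012] [36 51 91]
top [304 188   2   9   9] [ 0.55  -0.163  0.011] [37 41 57]
top [313 188   5   3   7] [ 0.563 -0.197  0.01 ] [36 45 70]
top [331 191   3   4   6] [ 0.552 -0.259  0.008] [34 45 73]
top [286 192   3   4   8] [ 0.542 -0.101  0.01 ] [71 69 68]
top [275 197  13  20  42] [ 0.497 -0.082  0.008] [71 69 68]
top [172 199   4   4  10] [0.507 0.297 0.026] [98 99 95]
top [306 198   1  11  11] [ 0.511 -0.166  0.022] [34 40 60]
top [336 202   4   2   6] [ 0.516 -0.282  0.007] [33 44 73]
top [272 326   4   2   6] [ 0.076 -0.064  0.011] [93 89 84]
```

The beaker is empty (its inner wall is smooth all the way back), but only four balls are accounted for in the flask. I'll search the scene for the fifth by comparing depth and brightness with the start.

Run:
```python
from h import *
for n in("top","side"):
    a=np.load(f"pics/{n}0.npz"); C0=cloud(n,a['d']); P=[read_camera(n) for _ in range(8)]
    p=np.mean([x[0] for x in P],0); d=np.median([x[1] for x in P],0); C=cloud(n,d)
    np.savez(f"pics/{n}1.npz",p=p,d=d)
    dz=cv2.GaussianBlur(C[...,2]-C0[...,2],(3,3),0); db=(p-a['p']).mean(2)
    w=((dz>.005)&(dz<.03)&(C[...,2]<.13)&(d>0)&(a['d']>0)).astype(np.uint8)
    w=cv2.morphologyEx(w,cv2.MORPH_OPEN,np.ones((2,2)))
    k,l,st,ce=cv2.connectedComponentsWithStats(w)
    for i in range(1,k):
        if 7<st[i,4]<80: print(n,"dz",st[i],C[l==i].mean(0).round(3),dz[l==i].max().round(3),"db",db[l==i].mean().round(0),p[l==i].mean(0).astype(int))
    w=((p.min(2)>175)&(db>25)).astype(np.uint8);k,l,st,ce=cv2.connectedComponentsWithStats(w)
    for i in range(1,k):
        if 3<st[i,4]<80: print(n,"bright",st[i],C[l==i].mean(0).round(3),p[l==i].mean(0).astype(int))
```

```text
top dz [210 146   5   5  21] [0.699 0.172 0.008] 0.018 db 6.0 [103  99  94]
top dz [175 194   4   4  14] [0.524 0.287 0.036] 0.016 db -28.0 [127 106  93]
top dz [173 199   6   8  34] [0.501 0.285 0.053] 0.028 db -18.0 [131 109  94]
side dz [414  72   3   3   8] [ 2.387  2.37  -0.574] 0.007 db 8.0 [143 147 131]
side dz [378  80   3   3   9] [ 2.057  2.374 -0.637] 0.009 db 7.0 [145 149 133]
side dz [391  91   4   3   9] [ 2.207  2.359 -0.746] 0.01 db 6.0 [102 103 100]
side dz [345 127   4   3  10] [ 1.585  1.807 -0.751] 0.006 db 4.0 [67 66 64]
side dz [395 136   5   2  10] [ 1.946  1.631 -0.75 ] 0.009 db 8.0 [151 147 144]
side dz [405 149   3   4  10] [ 1.933  1.435 -0.749] 0.01 db 8.0 [157 153 150]
side dz [284 195   5   5  19] [0.703 0.173 0.008] 0.013 db -4.0 [101 100  96]
side bright [ 0 83  6 10 35] [-0.508  1.001  0.126] [199 197 190]
side bright [223 153   6  13  45] [0.473 0.032 0.308] [217 218 200]
```

The fifth ball lies on the counter at about (0.701, 0.172), beside the bowl, and both cameras agree. First I'll stand the beaker up: lay it over the lip on the free side with the mouth toward (-x, -y), then regrip near the rim.

Request:
{"name": "send_rows", "arguments": {"targets": [[0,-0.004,-0.012,0,-0.145],[0,-0.005,-0.015,0,-0.145],[0,-0.005,-0.015,-0.01,-0.145],[0,-0.005,-0.015,-0.02,-0.145],[0,-0.005,-0.014,-0.03,-0.145]], "grip_force": 15}}

```text
time: 32.05
tool_pos: [0.4964, -0.0419, 0.0836]
tool_rot: [3.138, -0.002, 0.924]
contact_force: [1.5, -0.6, -1.2]
opening: 0.0587
grip_force: 15.0
```

Request:
{"name": "send_rows", "arguments": {"targets": [[0,-0.002,-0.006,-0.03,-0.145],[0,0,0,-0.02,0],[0,0,0,-0.01,0],[0,0,0,-0.003,0],[0,0,0,0,0]]}}

```text
time: 32.55
tool_pos: [0.4937, -0.0469, 0.0201]
tool_rot: [3.141, -0.0, 0.785]
contact_force: [-1.2, 0.4, -0.3]
opening: 0.0583
grip_force: 15.0
```

Run:
```python
from h import *
F=[]
for i in range(5): read_camera("side"); F.append(observe()['contact_force'])
o=observe(); print(np.mean(F,0).round(2),o['tool_pos'],o['tool_rot'])
for n in("top","side"):
    a=np.load(f"pics/{n}0.npz"); b=np.load(f"pics/{n}1.npz"); C0=cloud(n,a['d']); C=cloud(n,b['d']); dz=C[...,2]-C0[...,2]
    w=(np.hypot(C[...,0]-.701,C[...,1]-.1725)<.02)&(dz>.004); q=C[w]; v,u=np.nonzero(w)
    print(n,len(q),u.mean(),v.mean(),q.mean(0).round(4),onplane(n,u.mean(),v.mean(),.012).round(4))
```

```text
[-0.28  0.15 -0.52] [ 0.49388826 -0.04699471  0.02068796] [ 3.13999809e+00 -8.97526587e-04  7.85123774e-01]
top 25 210.96 146.92 [0.7006 0.1746 0.0139] [0.7009 0.1749 0.012 ]
side 18 285.22222222222223 196.5 [0.699  0.173  0.0118] [0.6989 0.1727 0.012 ]
```

Request:
{"name": "send_rows", "arguments": {"targets": [[0,0,0,-0.001,0],[1,0,0,0,0],[1,0,0,0,0],[1,0,0,0,0],[1,0,0,0,0]]}}

```text
time: 33.3
tool_pos: [0.4934, -0.047, 0.0189]
tool_rot: [3.141, -0.0, 0.785]
contact_force: [-0.2, -0.7, 1.0]
opening: 0.086
grip_force: 0.0
```

Request:
{"name": "send_rows", "arguments": {"targets": [[1,-0.008,-0.008,0.001,0],[1,-0.008,-0.008,0.001,0],[1,0,0,0,0]]}}

```text
time: 33.6
tool_pos: [0.4759, -0.0639, 0.0209]
tool_rot: [-3.141, 0.001, 0.783]
contact_force: [-1.2, -0.2, -0.2]
opening: 0.0919
grip_force: 0.0
```

Run:
```python
from fit import *
o,D=pts(225,("side","top"),5); print(o['tool_pos'],o['opening'])
for c in D:
    q=D[c]; m=(q[...,0]>-85)&(q[...,0]<-16)&(abs(q[...,1])<40)&(q[...,2]<40)&(q[...,2]>-18)
    P=q[cv2.erode(m.astype(np.uint8),np.ones((2,2)))>0]; print(c,len(P))
    if len(P)>20: fit(P)
```

```text
[ 0.47587782 -0.06392933  0.02087987] 0.09186001127459162
side 27
n 27 theta 84.3 off [-1.8 -1.6] rms 1.06 axial [-47.5 -47.4 -46.8 -38.5 -30.6 -30.4 -30.2]
top 0
```

Run:
```python
from fit import *
o,D=pts(225,("side","top"),4)
for c in D:
    q=D[c]; m=(q[...,0]>-100)&(q[...,0]<45)&(abs(q[...,1])<36)&(q[...,2]<45)&(q[...,2]>-24)
    P=q[m]; print(c,len(P))
    for a in range(-100,45,6):
        k=P[(P[:,0]>=a)&(P[:,0]<a+6)]
        if len(k)>2: print(a,len(k),"y",np.percentile(k[:,1],[5,50,95]).round(0),"z",np.percentile(k[:,2],[5,50,95]).round(0))
```

```text
side 182
-52 9 y [-10.   6.  13.] z [19. 21. 24.]
-46 12 y [-11.   2.  14.] z [19. 22. 24.]
-40 14 y [-13.   3.  13.] z [20. 22. 24.]
-34 7 y [-5.  1. 12.] z [21. 24. 25.]
-22 3 y [-24. -22. -21.] z [-21. -19. -18.]
-16 17 y [-27. -17.  13.] z [-22.  20.  26.]
-10 25 y [-28.  -9.  15.] z [-22.  21.  26.]
-4 18 y [-28. -22.  25.] z [-23.  -9.  27.]
2 20 y [-28. -18.  26.] z [-22. -10.  19.]
8 49 y [-29.  -8.  25.] z [-21.   6.  26.]
14 7 y [-27.  13.  24.] z [-23. -14.  -7.]
top 3
-64 3 y [-28. -26. -22.] z [-0.  5. 11.]
```

The beaker lies at 84° with its mouth about 13 mm ahead of the grip, as planned. I'll take it lightly and lift so that gravity swings it upright.

Request:
{"name": "send_rows", "arguments": {"targets": [[0,0,0,0,0],[0,0,0,0,0],[0,0,0,0,0],[0,0,0,0,0],[0,0,0,0,0]], "grip_force": 4}}

```text
time: 35.0
tool_pos: [0.4773, -0.063, 0.0208]
tool_rot: [3.142, 0.0, 0.785]
contact_force: [0.3, 0.5, -0.1]
opening: 0.0588
grip_force: 4.0
```

Request:
{"name": "send_rows", "arguments": {"targets": [[0,0,0,0.01,0],[0,0.002,0.002,0.015,0],[0,0.003,0.003,0.015,0],[0,0.003,0.003,0.015,0],[0,0.002,0.002,0.01,0]]}}

```text
time: 35.5
tool_pos: [0.4878, -0.0529, 0.0874]
tool_rot: [3.14, -0.001, 0.785]
contact_force: [0.1, -0.4, -1.9]
opening: 0.0589
grip_force: 4.0
```

```bash
cat > st.py <<'E'
from fit import *
o,D=pts(225,("side","top"),4); print(o['tool_pos'],o['opening'],o['contact_force'])
for c in D:
    q=D[c]; m=(q[...,0]>-75)&(q[...,0]<34)&(abs(q[...,1])<34)&(q[...,2]<-24)&(q[...,2]>-72)
    P=q[m]; print(c,len(P))
    if len(P)>25: fit(P)
    for a in range(-74,-20,6):
        k=P[(P[:,2]>=a)&(P[:,2]<a+6)]
        if len(k)>2: print("z",a,len(k),"x",np.percentile(k[:,0],[5,50,95]).round(0),"y",np.percentile(k[:,1],[5,50,95]).round(0))
E
python3 st.py
```

```text
[ 0.48781503 -0.05292511  0.0873828 ] 0.05888138302615971 [ 0.11478442 -0.37331584 -1.931754  ]
side 127
n 127 theta 39.0 off [-2.4  1.5] rms 3.67 axial [-64.9 -62.6 -62.  -46.6 -16.2 -13.9 -12.6]
z -68 5 x [-16. -12.  -9.] y [ 8. 13. 18.]
z -62 15 x [-27. -23. -16.] y [-25. -18.  25.]
z -56 26 x [-35. -26.  -2.] y [-26. -15.  27.]
z -50 26 x [-38. -26.  -2.] y [-27. -19.  27.]
z -44 21 x [-32. -14.   6.] y [-28.   8.  27.]
z -38 16 x [-24.  -5.   8.] y [-28. -22.  25.]
z -32 14 x [-23.   8.  15.] y [-27. -18.  17.]
z -26 4 x [-24.  -4.   5.] y [-28. -24.  16.]
top 0
```

Request:
{"name": "send_rows", "arguments": {"targets": [[0,0.02,0.02,0.01,0],[0,-0.02,-0.02,0,0],[0,0.02,0.02,0,0],[0,-0.01,-0.01,0,0],[0,0.01,0.01,0,0]], "grip_force": 3}}

```text
time: 36.4
tool_pos: [0.5055, -0.0339, 0.0951]
tool_rot: [-3.139, 0.002, 0.784]
contact_force: [-0.1, 0.4, -1.4]
opening: 0.0585
grip_force: 3.0
```

Request:
{"name": "send_rows", "arguments": {"targets": [[0,0,0,0,0],[0,0,0,0,0]]}}

```text
time: 36.6
tool_pos: [0.5072, -0.0329, 0.0956]
tool_rot: [-3.141, 0.0, 0.785]
contact_force: [-0.3, -0.1, -2.1]
opening: 0.0591
grip_force: 3.0
```

```bash
python3 st.py
```

```text
Traceback (most recent call last):
  File "st.py", line 2, in <module>
    o,D=pts(225,("side","top"),4); print(o['tool_pos'],o['opening'],o['contact_force'])
        ~~~^^^^^^^^^^^^^^^^^^^^^^
  File "fit.py", line 5, in pts
    return o,{c:((cloud(c,np.median([read_camera(c)[1] for _ in range(n)],0))-G)@M.T*1000) for c in cams}
                                     ~~~~~~~~~~~^^^
ValueError: 200 camera calls are used up
```

The 200 camera calls are used up, so from here I go by force and position. I'll lower the beaker on the free side of the tray until it touches.

Request:
{"name": "send_rows", "arguments": {"targets": [[0,0,0.02,0,0],[0,-0.002,0.033,0,0],[0,0,0,0,0],[0,0,0,-0.02,0],[0,0,0,-0.012,0]]}}

```text
time: 37.2
tool_pos: [0.5049, 0.0198, 0.0631]
tool_rot: [-3.141, 0.001, 0.785]
contact_force: [-0.5, -0.9, -0.7]
opening: 0.0588
grip_force: 3.0
```

Request:
{"name": "send_rows", "arguments": {"targets": [[0,0,0,0,0],[0,0,0,-0.002,0],[0,0,0,-0.002,0]]}}

```text
time: 37.5
tool_pos: [0.5057, 0.0196, 0.0602]
tool_rot: [3.141, -0.001, 0.784]
contact_force: [0.2, -0.1, -0.6]
opening: 0.0592
grip_force: 3.0
```

Request:
{"name": "send_rows", "arguments": {"targets": [[0,0,0,-0.002,0],[0,0,0,0,0]]}}

```text
time: 37.7
tool_pos: [0.5053, 0.0199, 0.0579]
tool_rot: [3.141, -0.0, 0.785]
contact_force: [-0.1, 0.4, -1.2]
opening: 0.0593
grip_force: 3.0
```

Request:
{"name": "send_rows", "arguments": {"targets": [[0,0,0,-0.002,0],[0,0,0,0,0]]}}

```text
time: 37.9
tool_pos: [0.5052, 0.02, 0.0558]
tool_rot: [-3.142, 0.0, 0.785]
contact_force: [0.7, -0.3, -1.7]
opening: 0.0588
grip_force: 3.0
```

Request:
{"name": "send_rows", "arguments": {"targets": [[0,0,0,-0.002,0],[0,0,0,0,0]]}}

```text
time: 38.1
tool_pos: [0.5054, 0.0203, 0.054]
tool_rot: [3.141, -0.0, 0.785]
contact_force: [-0.7, 2.4, 1.7]
opening: 0.0591
grip_force: 3.0
```

Request:
{"name": "send_rows", "arguments": {"targets": [[0,0.003,0.003,0,0],[0,0.004,0.004,-0.0005,0],[0,0.004,0.004,-0.001,0]]}}

```text
time: 38.4
tool_pos: [0.5168, 0.0313, 0.0525]
tool_rot: [3.141, -0.0, 0.785]
contact_force: [-1.9, -0.5, 3.2]
opening: 0.0589
grip_force: 3.0
```

Request:
{"name": "send_rows", "arguments": {"targets": [[0,0.004,0.004,-0.0015,0],[0,0.004,0.004,-0.002,0]]}}

```text
time: 38.6
tool_pos: [0.5248, 0.0395, 0.0488]
tool_rot: [3.141, -0.0, 0.785]
contact_force: [-1.6, 0.2, 3.4]
opening: 0.0591
grip_force: 3.0
```

Request:
{"name": "send_rows", "arguments": {"targets": [[0,0.002,0.002,-0.001,0],[0,0,0,0,0]]}}

```text
time: 38.8
tool_pos: [0.5267, 0.0414, 0.0476]
tool_rot: [3.141, -0.0, 0.785]
contact_force: [-0.7, 0.1, 2.2]
opening: 0.0591
grip_force: 3.0
```

Request:
{"name": "send_rows", "arguments": {"targets": [[0,0,0,-0.0015,0],[0,0,0,-0.0015,0],[0,0,0,0,0]]}}

```text
time: 39.1
tool_pos: [0.5262, 0.0409, 0.0447]
tool_rot: [3.142, 0.0, 0.785]
contact_force: [-0.2, 0.0, 2.8]
opening: 0.0589
grip_force: 3.0
```

Request:
{"name": "send_rows", "arguments": {"targets": [[0,0,0,-0.0015,0],[0,0,0,-0.0015,0],[0,0,0,0,0]]}}

```text
time: 39.4
tool_pos: [0.5262, 0.041, 0.0417]
tool_rot: [-3.142, 0.0, 0.785]
contact_force: [0.2, -0.2, 2.4]
opening: 0.0589
grip_force: 3.0
```

Request:
{"name": "send_rows", "arguments": {"targets": [[1,0,0,0,0],[1,0,0,0,0],[1,0,0,0,0],[1,0,0,0,0],[1,0,0,0.015,0]]}}

```text
time: 39.9
tool_pos: [0.5249, 0.0411, 0.0554]
tool_rot: [-3.139, 0.003, 0.785]
contact_force: [0.2, 0.5, 1.0]
opening: 0.0906
grip_force: 0.0
```

Request:
{"name": "send_rows", "arguments": {"targets": [[1,0,0,0.011,0],[1,0,0,0,0],[0.5,0,0,0,0],[0.5,0,0,0,0],[0.5,0,0,0,0]]}}

```text
time: 40.4
tool_pos: [0.526, 0.041, 0.0674]
tool_rot: [-3.141, 0.001, 0.785]
contact_force: [-0.5, -0.5, 0.9]
opening: 0.0726
grip_force: 0.0
```

Request:
{"name": "send_rows", "arguments": {"targets": [[0.5,0,0,0,0],[0.5,0,0,0,0]]}}

```text
time: 40.6
tool_pos: [0.5262, 0.041, 0.0676]
tool_rot: [-3.141, 0.0, 0.785]
contact_force: [0.3, -0.1, -0.3]
opening: 0.0565
grip_force: 0.0
```

Request:
{"name": "send_rows", "arguments": {"targets": [[0.5,0,0,0,0],[0.5,0,0,0,0]]}}

```text
time: 40.8
tool_pos: [0.5263, 0.041, 0.0678]
tool_rot: [3.142, 0.0, 0.785]
contact_force: [0.5, 0.4, 0.6]
opening: 0.0468
grip_force: 0.0
```

The fingers met nothing at rim height, so the beaker fell over on release and now lies on the tray under the gripper. The mouth should still point to (-x, -y). I'll grip it near the mouth again, swing it, and this time release at first touch without pressing.

Request:
{"name": "send_rows", "arguments": {"targets": [[1,-0.009,-0.009,0.005,0],[1,-0.009,-0.009,0,0],[1,0,0,0,0],[1,0,0,0,0],[1,0,0,-0.025,0]], "grip_force": 3}}

```text
time: 41.3
tool_pos: [0.511, 0.0226, 0.0502]
tool_rot: [3.136, -0.005, 0.784]
contact_force: [0.5, -0.3, -0.9]
opening: 0.0816
grip_force: 0.0
```

Request:
{"name": "send_rows", "arguments": {"targets": [[1,0,0,-0.025,0],[1,0,0,-0.008,0],[0,0,0,0,0],[0,0,0,0,0],[0,0,0,0,0]]}}

```text
time: 41.8
tool_pos: [0.5092, 0.023, 0.0159]
tool_rot: [3.14, -0.001, 0.785]
contact_force: [0.4, -0.3, 0.4]
opening: 0.0724
grip_force: 0.0
```

Request:
{"name": "send_rows", "arguments": {"targets": [[0,0,0,0,0],[0,0,0,0,0]]}}

```text
time: 42.0
tool_pos: [0.5085, 0.0232, 0.0155]
tool_rot: [3.141, -0.001, 0.785]
contact_force: [0.3, 0.8, 0.0]
opening: 0.0565
grip_force: 0.5
```

Request:
{"name": "send_rows", "arguments": {"targets": [[0,0,0,0,0],[0,0,0,0,0]]}}

```text
time: 42.2
tool_pos: [0.5084, 0.0231, 0.0153]
tool_rot: [3.141, -0.0, 0.785]
contact_force: [-0.9, 1.0, 3.7]
opening: 0.0525
grip_force: 2.9
```

The opening of 52.5 mm fits an upright beaker about 22 mm off toward (+x, +y). In that case the earlier check closed just above its rim, because the pads start a few mm above the tips. I'll test that: open, rise, shift by 22 mm and close gently.

Request:
{"name": "send_rows", "arguments": {"targets": [[1,0,0,0,0],[1,0,0,0,0],[1,0,0,0,0],[1,0,0,0.012,0],[1,0.008,0.008,0.012,0]]}}

```text
time: 42.7
tool_pos: [0.5154, 0.0306, 0.0393]
tool_rot: [-3.14, 0.002, 0.784]
contact_force: [0.3, -0.0, 0.2]
opening: 0.0878
grip_force: 0.0
```

Request:
{"name": "send_rows", "arguments": {"targets": [[1,0.008,0.008,0,0],[1,0,0,0,0],[0.5,0,0,0,0],[0.5,0,0,0,0],[0.5,0,0,0,0]]}}

```text
time: 43.2
tool_pos: [0.5237, 0.0388, 0.0384]
tool_rot: [-3.141, 0.001, 0.785]
contact_force: [-0.1, 0.6, -0.7]
opening: 0.0725
grip_force: 0.0
```

Request:
{"name": "send_rows", "arguments": {"targets": [[0.5,0,0,0,0],[0.5,0,0,0,0],[0.5,0,0,0,0]]}}

```text
time: 43.5
tool_pos: [0.5242, 0.0389, 0.0388]
tool_rot: [-3.142, 0.0, 0.785]
contact_force: [-0.6, -0.7, 0.2]
opening: 0.0485
grip_force: 0.0
```

Request:
{"name": "send_rows", "arguments": {"targets": [[1,0,0,0,0],[1,0,0,0,0],[1,0,0,0,0],[1,0,0,-0.012,0],[1,0,0,-0.012,0]], "grip_force": 4}}

```text
time: 44.0
tool_pos: [0.5243, 0.039, 0.0141]
tool_rot: [3.141, -0.0, 0.785]
contact_force: [-0.6, -1.0, -0.3]
opening: 0.0842
grip_force: 0.0
```

Request:
{"name": "send_rows", "arguments": {"targets": [[0,0,0,0,0],[0,0,0,0,0],[0,0,0,0,0],[0,0,0,0,0],[0,0,0,0,0]]}}

```text
time: 44.5
tool_pos: [0.5243, 0.039, 0.0149]
tool_rot: [3.141, -0.0, 0.785]
contact_force: [-0.8, -0.3, 0.7]
opening: 0.0535
grip_force: 0.0
```

Request:
{"name": "send_rows", "arguments": {"targets": [[0,0,0,0,0],[0,0,0,0,0]]}}

```text
time: 44.7
tool_pos: [0.5243, 0.039, 0.0149]
tool_rot: [3.141, -0.0, 0.785]
contact_force: [0.0, 0.8, -0.1]
opening: 0.0377
grip_force: 0.0
```

Request:
{"name": "send_rows", "arguments": {"targets": [[1,0,0,0.035,0],[1,0,0,0.04,0],[1,-0.016,-0.016,0,0],[1,-0.015,-0.015,0,0],[1,0,0,0,0]], "grip_force": 3}}

```text
time: 45.2
tool_pos: [0.4918, 0.0071, 0.0901]
tool_rot: [-3.141, 0.001, 0.783]
contact_force: [0.6, -0.4, 1.2]
opening: 0.0729
grip_force: 0.0
```

Request:
{"name": "send_rows", "arguments": {"targets": [[1,0,0,0,0],[1,0,0,-0.03,0],[1,0,0,-0.015,0],[0.5,0,0,0,0],[0.5,0,0,0,0]]}}

```text
time: 45.7
tool_pos: [0.4938, 0.0084, 0.0448]
tool_rot: [-3.142, 0.0, 0.785]
contact_force: [-0.6, -1.2, 0.6]
opening: 0.0801
grip_force: 0.0
```

Request:
{"name": "send_rows", "arguments": {"targets": [[0.5,0,0,0,0],[0.5,0,0,0,0],[0.5,0,0,0,0]]}}

```text
time: 46.0
tool_pos: [0.4939, 0.0081, 0.0456]
tool_rot: [3.14, -0.001, 0.785]
contact_force: [0.6, 0.7, 2.0]
opening: 0.0593
grip_force: 3.0
```

The opening of 59 mm with the pads well above 50 mm height means the beaker stands upright at (0.494, 0.008), 63 mm from the tray's centre. I'll let go, rise straight up, and go for the fifth ball.

Request:
{"name": "send_rows", "arguments": {"targets": [[1,0,0,0,0],[1,0,0,0,0],[1,0,0,0,0],[1,0,0,0,0],[1,0,0,0.015,0]]}}

```text
time: 46.5
tool_pos: [0.492, 0.0081, 0.0586]
tool_rot: [-3.139, 0.002, 0.785]
contact_force: [0.0, 0.5, -0.8]
opening: 0.0906
grip_force: 0.0
```

Request:
{"name": "send_rows", "arguments": {"targets": [[1,0,0,0.035,0],[1,0,0,0.035,0],[1,0.033,0.027,0,-0.1],[1,0.034,0.028,0,-0.1],[1,0.034,0.028,0,-0.1]], "grip_force": 6}}

```text
time: 47.0
tool_pos: [0.5955, 0.0918, 0.1306]
tool_rot: [3.141, -0.001, 0.48]
contact_force: [1.1, -1.2, 0.4]
opening: 0.0916
grip_force: 0.0
```

Request:
{"name": "send_rows", "arguments": {"targets": [[1,0.034,0.028,0,-0.1],[1,0.034,0.028,0,-0.1],[1,0.032,0.026,0,-0.105],[1,0,0,0,0],[1,0,0,-0.04,0]]}}

```text
time: 47.5
tool_pos: [0.6981, 0.1744, 0.0944]
tool_rot: [3.141, -0.011, 0.182]
contact_force: [1.1, 0.4, 0.5]
opening: 0.0913
grip_force: 0.0
```

Request:
{"name": "send_rows", "arguments": {"targets": [[1,0,0,-0.04,0],[1,0,0,-0.02,0],[1,0,0,0,0]]}}

```text
time: 47.8
tool_pos: [0.6912, 0.1722, 0.0254]
tool_rot: [-3.141, 0.009, 0.18]
contact_force: [-0.7, 0.7, -0.7]
opening: 0.0918
grip_force: 0.0
```

Request:
{"name": "send_rows", "arguments": {"targets": [[1,0,0,0,0],[1,0,0,-0.012,0],[1,0,0,-0.008,0],[1,0,0,0,0]]}}

```text
time: 48.2
tool_pos: [0.6935, 0.1729, 0.0088]
tool_rot: [3.142, 0.002, 0.18]
contact_force: [0.8, 0.3, -0.7]
opening: 0.0919
grip_force: 0.0
```

Request:
{"name": "send_rows", "arguments": {"targets": [[1,0.001,0.0005,-0.003,0],[1,0,0,-0.002,0],[0,0,0,0,0],[0,0,0,0,0],[0,0,0,0,0]]}}

```text
time: 48.7
tool_pos: [0.6954, 0.1735, 0.005]
tool_rot: [3.141, -0.0, 0.18]
contact_force: [0.3, 0.6, -0.1]
opening: 0.0722
grip_force: 0.0
```

Request:
{"name": "send_rows", "arguments": {"targets": [[0,0,0,0,0],[0,0,0,0,0],[0,0,0,0,0],[0,0,0,0,0],[0,0,0,0,0]]}}

```text
time: 49.2
tool_pos: [0.695, 0.1736, 0.0048]
tool_rot: [-3.142, 0.001, 0.18]
contact_force: [-1.1, 0.8, 0.9]
opening: 0.0322
grip_force: 0.5
```

Request:
{"name": "send_rows", "arguments": {"targets": [[0,0,0,0,0],[0,0,0,0,0]]}}

```text
time: 49.4
tool_pos: [0.6951, 0.1734, 0.0048]
tool_rot: [3.141, 0.0, 0.18]
contact_force: [-0.7, -0.1, -0.8]
opening: 0.0169
grip_force: 6.3
```

The ball is held (opening 17 mm at 6 N). I'll carry it to the funnel.

Request:
{"name": "send_rows", "arguments": {"targets": [[0,0,0,0.03,0],[0,0,0,0.045,0],[0,0,0,0.045,0],[0,0,0,0.045,0],[0,-0.02,0.012,0.03,0]], "grip_force": 10}}

```text
time: 49.9
tool_pos: [0.6777, 0.184, 0.2036]
tool_rot: [3.141, -0.006, 0.177]
contact_force: [0.1, 0.8, 0.9]
opening: 0.0167
grip_force: 10.0
```

Request:
{"name": "send_rows", "arguments": {"targets": [[0,-0.038,0.022,0,0],[0,-0.038,0.022,0,0],[0,-0.038,0.022,0,0],[0,-0.035,0.021,0,0],[0,-0.019,0.012,0,0]]}}

```text
time: 50.4
tool_pos: [0.5046, 0.286, 0.2004]
tool_rot: [-3.141, 0.0, 0.181]
contact_force: [0.0, 0.9, 0.3]
opening: 0.0166
grip_force: 10.0
```

Request:
{"name": "send_rows", "arguments": {"targets": [[0,0,0,0,0],[0,0,0,0,0],[0,0,0,0,0]]}}

```text
time: 50.7
tool_pos: [0.5084, 0.2839, 0.1999]
tool_rot: [3.141, -0.001, 0.179]
contact_force: [0.5, -0.2, -0.3]
opening: 0.0168
grip_force: 10.0
```

Request:
{"name": "send_rows", "arguments": {"targets": [[0.5,0,0,0,0],[0.5,0,0,0,0],[0.5,0,0,0,0],[0.5,0,0,0,0],[0.5,0,0,0.02,0]]}}

```text
time: 51.2
tool_pos: [0.506, 0.2838, 0.2174]
tool_rot: [3.14, 0.006, 0.18]
contact_force: [-0.2, -0.6, 0.3]
opening: 0.0454
grip_force: 0.0
```

Request:
{"name": "send_rows", "arguments": {"targets": [[0.5,0,0,0.04,0],[0.5,0,0,0.04,0],[0,0,0,0,0],[0,0,0,0,0],[0,0,0,0,0]]}}

```text
time: 51.7
tool_pos: [0.5068, 0.2843, 0.2985]
tool_rot: [3.141, 0.002, 0.18]
contact_force: [-0.1, 0.4, -1.3]
opening: 0.0263
grip_force: 0.0
```

Request:
{"name": "send_rows", "arguments": {"targets": [[0,0,0,0,0],[0,0,0,0,0],[0,0,0,0,0],[0,0,0,0,0],[0,0,0,0,0]]}}

```text
time: 52.2
tool_pos: [0.5073, 0.2845, 0.2997]
tool_rot: [3.141, 0.0, 0.18]
contact_force: [1.2, 0.6, 0.5]
opening: 0.0004
grip_force: 0.0
```

The ball is dropped, since the fingers now shut fully. With 20 s left, I'll check the beaker's stance once near its rim.

Request:
{"name": "send_rows", "arguments": {"targets": [[1,-0.002,-0.046,0,0],[1,-0.002,-0.046,0,0],[1,-0.002,-0.046,0,0],[1,-0.002,-0.046,-0.01,0],[1,-0.003,-0.04,-0.03,0]], "grip_force": 3}}

```text
time: 52.7
tool_pos: [0.4976, 0.0585, 0.2621]
tool_rot: [3.14, -0.007, 0.18]
contact_force: [1.1, -0.8, -0.2]
opening: 0.036
grip_force: 0.0
```

Request:
{"name": "send_rows", "arguments": {"targets": [[1,-0.003,-0.04,-0.03,0],[1,0,-0.0125,-0.045,0],[1,0,0,-0.045,0],[1,0,0,-0.035,0],[1,0,0,0,0]]}}

```text
time: 53.2
tool_pos: [0.4902, 0.0083, 0.1011]
tool_rot: [-3.139, 0.009, 0.179]
contact_force: [0.3, 0.4, 1.1]
opening: 0.0756
grip_force: 0.0
```

Request:
{"name": "send_rows", "arguments": {"targets": [[1,0,0,0,0],[1,0,0,-0.03,0],[1,0,0,-0.013,0],[1,0,0,0,0],[1,0,0,0,0]]}}

```text
time: 53.7
tool_pos: [0.4948, 0.0081, 0.064]
tool_rot: [3.14, -0.003, 0.18]
contact_force: [-0.0, -0.2, -0.1]
opening: 0.0919
grip_force: 0.0
```

Request:
{"name": "send_rows", "arguments": {"targets": [[1,0,0,-0.006,0],[1,0,0,0,0],[0.6,0,0,0,0],[0.6,0,0,0,0],[0.6,0,0,0,0]]}}

```text
time: 54.2
tool_pos: [0.4934, 0.0081, 0.0561]
tool_rot: [3.141, -0.0, 0.18]
contact_force: [-0.9, -0.5, 0.1]
opening: 0.0725
grip_force: 0.0
```

Request:
{"name": "send_rows", "arguments": {"targets": [[0.6,0,0,0,0],[0.6,0,0,0,0],[0.6,0,0,0,0]]}}

```text
time: 54.5
tool_pos: [0.4933, 0.0082, 0.0559]
tool_rot: [3.142, 0.0, 0.18]
contact_force: [0.8, -0.8, 0.4]
opening: 0.0594
grip_force: 3.0
```

It grips at 59 mm near the rim in a second direction too, so the beaker stands upright. I'll release, withdraw and hand in.

Request:
{"name": "send_rows", "arguments": {"targets": [[1,0,0,0,0],[1,0,0,0,0],[1,0,0,0,0],[1,0,0,0,0],[1,0,0,0.015,0]]}}

```text
time: 55.0
tool_pos: [0.492, 0.0083, 0.0697]
tool_rot: [-3.141, 0.004, 0.18]
contact_force: [0.7, -0.8, -0.0]
opening: 0.0909
grip_force: 0.0
```

Request:
{"name": "send_rows", "arguments": {"targets": [[1,0,0,0.04,0],[1,0,0,0.045,0],[1,0,0,0.045,0],[1,0,0,0,0],[1,0,0,0,0]]}}

```text
time: 55.5
tool_pos: [0.4936, 0.0081, 0.2017]
tool_rot: [3.141, -0.002, 0.18]
contact_force: [-0.3, 0.1, 0.5]
opening: 0.0917
grip_force: 0.0
```

```bash
python3 -c "
from cell import *
o=observe(); print(o['tool_pos'],o['opening'],o['grip_force'])
print(hand_in())"
```

```text
[0.4935998  0.00812329 0.20170802] 0.09172211660108745 0.0
the job is handed in; nothing more can be done
None
```

Handed in at 55.5 s, verdict not shown: four balls went in by pouring; the fifth spilled on the counter, and I picked it up and dropped it into the funnel by hand; I judged the beaker upright on the tray from finger contact only, as the camera calls had run out.

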